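Set up the bead press for thin beads

ROBOT

A 7-joint arm with a two-finger parallel gripper is mounted at the origin on the work surface; the furniture and walls round the work are solid. World frame = base frame: x ahead of the robot, y to its left, z up, the work surface at z = 0. Lengths are in m, angles in rad, forces in N, time in s.
With the tool pointing down it reaches from about 0.4 to 0.85 m from the base axis. Payload 4.5 kg.
Tool frame: the origin (TCP) lies at the very end of the fingers, on their centre line; the grasp point (between the pads) lies 19 mm behind it; z points along the fingers, y is the line along which they close (so a half turn about z gives the same grasp; the last joint's range is limited). The gripper opens to 85 mm and grips with 20 to 120 N. Pads are 22 mm wide; open, the fingers measure 114 mm over their backs; the gripper's body (76 mm by 85 mm) begins 54 mm behind the grasp point. The pads swing forward as they close: fully open they stand 13 mm farther back than shut.
Start: joints at [-1.177, 0.689, -0.195, 1.565, 0.157, 0.902, -0.215], TCP at [0.22, 0.585, 0.231] pointing down, gripper open.
Joint ranges: [-3.01, 3.01], [-0.46, 2.08], [-1.47, 1.51], [0.13, 2.56], [-1, 4.14], [0.04, 2.09], [-2.66, 2.66]. Speed limits (rad/s): [2.57, 2.57, 3.14, 3.14, 3.14, 3.14, 3.14].

INTERFACE

Orientations are given as a unit quaternion [x, y, z, w].
In Python, from rig import sense, imaging, hand_in gives the robot as it stands.
- The arm moves only by the tool carry_out, never from a script. Its argument "steps" is a list of rows, each a list of 3 entries, a list of its own where there are three numbers: the finger opening in cm, from 0 to 8.54, then the shift along the world's x, y, z in cm, then the turn, a rotation vector about the world's x, y, z in rad. In form: [[grip, [x, y, z], [rx, ry, rz]], ...]. A call has 1 to 5 rows; each row is the pose to reach, as a shift and turn from the pose commanded when the call began; what a row does not reach only later rows make up. A row lasts 1/12 s, in which the tool goes at most 41.7 mm and 7.16 degrees, less where a joint would pass 70% of its speed; a pose out of reach is approached as far as the arm can. A call with a gripper value outside its range is refused whole. The fingers move at their own pace and stop on an object; "newtons" is the grip in N (left out, the last holds). Time passes only in rows, so rows that repeat a pose let the fingers close. It gives the time, the measured TCP pose, the force, the opening and the grip force at its end, in the units of the state.
- sense(): the state, without advancing time (a new reading comes with each control period).
- imaging.snapshot(name): name is "scene" or "top" or "wrist"; returns a dict with "pixels" (400x640x3 uint8, blue, green, red), "fx", "fy", "cx", "cy" (pixels), "pose" (4x4, takes a point from camera to world coordinates). Camera axes: x right, y up, looking along -z (the intrinsics and any distortion apply to the point x, -y, -z); pixel columns grow to the right and rows downward; lengths in m; the calibration is good to about 2 mm. A picture is of the moment at which its call begins. There is no depth.
- hand_in(): hands the job in; it is judged then, once.
The state is a dict: "clock": time; "q": joint angles; "dq": joint speeds; "tau": joint torques, N m; "ee_pos": TCP position; "tcp_rot": TCP orientation; "force": force on the tool from outside, world axes, zero at the start; "torque": the same for the moment, N m; "width": finger opening in m; "finger_force": force on a finger pad.
Only numpy, scipy, OpenCV 4.12 (cv2) and the standard library are available. Lean on these libraries where they do the work, as an engineer would, in place of code of your own. Each camera call takes 0.05 s, during which the arm holds its last target. There are 200 camera calls.

TASK

Set up the bead press for thin beads: lay the graphite block flat on the green base between the two pillars, down inside its nest of brass pins, slip one of the two short black collars over each pillar so that they stand on the base on either side of the block, then lower the wooden-handled top plate over both pillars until it rests level on the two black collars. Leave the two taller brass collars, the turquoise frit jar and the white timer where they are.

Things in the scene. Friction and masses are not known exactly. Their poses are not given: they have to be found in the camera images.
- press_base: Green press base, fixed, 96 (x) x 186 (y) mm. Origin: centre of underside; z up; flat top face at z = 18 mm. Two steel pillars, 12 mm diameter, at x = 0, y = +-70 mm, rise to z = 78 mm (top 8 mm: a cone to 5 mm). Between them eight pointed brass pins, 6 mm diameter, 10 mm tall, at (x, y) = (+-30.5, +-18) and (+-14, +-34.5) mm fence a nest of 55 (x) x 63 (y) mm about the middle.
- graphite_block: Dark grey graphite block, 52 (x) x 60 (y) x 24 mm, 0.13 kg. Origin: centre of underside, z up. Fits the nest of pins with 1.5 mm to spare all round, its x along the base's x (either way round), standing on the base's top face. Can be gripped across its 52 mm, midway between the side pins.
- black_collar_a: Short black stop collar: a plain tube standing on end, 30 mm outside diameter, 17 mm bore, 34 mm tall, 90 g. Origin: centre of its underside, z up along the bore. The same as the other short black one. Its place is over a pillar of the base, either one of the two, its underside on the base's top face.
- black_collar_b: Short black stop collar: a plain tube standing on end, 30 mm outside diameter, 17 mm bore, 34 mm tall, 90 g. Origin: centre of its underside, z up along the bore. The same as the other short black one. Its place is over the other pillar.
- brass_collar_a: Tall brass stop collar: a plain tube standing on end, 30 mm outside diameter, 17 mm bore, 40 mm tall, 90 g. Origin: centre of its underside, z up along the bore. The same as the other tall brass one. For thick beads: not wanted now, stays where it stands.
- brass_collar_b: Tall brass stop collar: a plain tube standing on end, 30 mm outside diameter, 17 mm bore, 40 mm tall, 90 g. Origin: centre of its underside, z up along the bore. The same as the other tall brass one. For thick beads: not wanted now, stays where it stands.
- top_plate: Steel top plate, 44 (x) x 176 (y) x 12 mm, 0.35-0.65 kg, 17 mm through holes at x = 0, y = +-70 mm; under its middle a graphite facing 50 x 56 x 4 mm; it stands on that. Origin: centre of the facing's underside, z up; plate from z = 4 to 16 mm. Wooden handle bar along y: 22 (x) x 84 (y) mm, z = 34 to 58 mm; grip across x. Fits either way round; seated, its origin is 48 mm above the base's.
- frit_jar: Bystander: small jar with white lid and turquoise frit, 50 mm diameter, 49 mm tall. Origin: centre of its underside. Stays where it stands.
- timer: Bystander: white round-cornered timer with coloured buttons, standing upright, 42 x 64 x 66 mm. Origin: about the centre of its underside. Stays where it stands.
- torch_2: Bench torch that stays on the bench at the far right of the mat, fixed: about 200 x 230 mm over its foot and hoses, 260 mm tall. Origin: about the middle of its foot, on the bench. In the way only: carry things between it and the robot, or above it.
There are look-alikes about, which are no part of the job. Of the things that look like the graphite_block, the largest one is meant.

How it is judged:
By the outcome, as a careful person would: the job done as asked, in the order asked, and still so for the second after the job is handed in, with the robot touching nothing.
It also fails if it takes over 120 s, if anything falls off the work surface, if the arm or the gripper's body presses on something with over 40 N, if the wrist force passes 120 N, or if a joint passes its speed limit or range.

## Working session

There is one attempt and no reset: what is moved stays moved. The work goes in short steps, Python scripts to look and compute and a tool call to move; the robot and the scene stay as the last step left them, time stands still between calls to the robot, and variables do not carry over. Pictures are saved under pics/ and viewed, at most 14 in all, crops included, and the job is handed in when it is done.

Besides the shell and the picture viewer there is one more tool, called after "Request:" as name(argument=value, ...), one argument or row to a line, values as JSON. carry_out: Moves the arm, as the interface text tells. Its arguments: {"type":"object","properties":{"steps":{"type":"array","items":{"type":"array"}},"newtons":{"type":"number"}},"required":["steps"]}

```bash
mkdir -p pics; cat > h.py <<'E'
import numpy as np,cv2
from rig import sense,imaging,hand_in
def snap(n,f=None):
    s=imaging.snapshot(n)
    if f: cv2.imwrite('pics/'+f,s['pixels'])
    return s
def ray(s,u,v):
    d=np.array([(u-s['cx'])/s['fx'],-(v-s['cy'])/s['fy'],-1.]);P=np.array(s['pose']);return P[:3,3],P[:3,:3]@d
def at(s,u,v,z):
    o,d=ray(s,u,v);return o+d*(z-o[2])/d[2]
def proj(s,p):
    P=np.array(s['pose']);c=P[:3,:3].T@(np.array(p)-P[:3,3]);return s['cx']+s['fx']*c[0]/-c[2],s['cy']+s['fy']*-c[1]/-c[2]
E
python3 - <<'E'
from h import *
import pickle
for n in('top','scene'):
    s=snap(n,n+'0.png');pickle.dump(s,open(n+'0.pkl','wb'));print(n,list(s.keys()),s['fx'],np.round(s['pose'],3).tolist(),{k:s[k] for k in s if k not in('pixels','pose')})
print(sense())
E
```

```text
top ['pixels', 'fx', 'fy', 'cx', 'cy', 'pose'] 397.338273824485 [[-0.028, 0.994, -0.109, 0.354], [-1.0, -0.027, 0.013, 0.056], [0.01, 0.11, 0.994, 1.1], [0.0, 0.0, 0.0, 1.0]] {'fx': 397.338273824485, 'fy': 397.338273824485, 'cx': 328.01773910541937, 'cy': 185.99285513539965}
scene ['pixels', 'fx', 'fy', 'cx', 'cy', 'pose'] 427.1250865733978 [[0.885, 0.357, -0.3, 0.107], [-0.466, 0.647, -0.603, -0.705], [-0.021, 0.674, 0.739, 0.974], [0.0, 0.0, 0.0, 1.0]] {'fx': 427.1250865733978, 'fy': 427.1250865733978, 'cx': 312.6268258553948, 'cy': 197.13344700061523}
{'clock': 0.1, 'q': array([-1.17719178,  0.68987824, -0.19456007,  1.56625852,  0.15729183,
        0.90250074, -0.21509044]), 'dq': array([ 6.24773754e-04, -1.79543546e-03,  1.61381352e-04, -2.20299082e-03,
        7.31676705e-04, -5.17105842e-06, -6.96844684e-04]), 'tau': array([-4.14597569e-03, -5.40597904e+01, -1.27176739e+00, -1.58986652e+01,
        9.34572512e-03,  4.44853576e-03, -1.68186585e-07]), 'ee_pos': array([0.21986884, 0.58441799, 0.23057398]), 'tcp_rot': array([ 1.78877310e-01,  9.83871041e-01, -8.19874969e-04, -1.02105613e-04]), 'force': array([-0.05124333,  0.52353546,  0.66301656]), 'torque': array([-0.00027189,  0.0029623 , -0.0517871 ]), 'finger_force': 0.0, 'width': 0.08551402864720475}
```

View pics/top0.png

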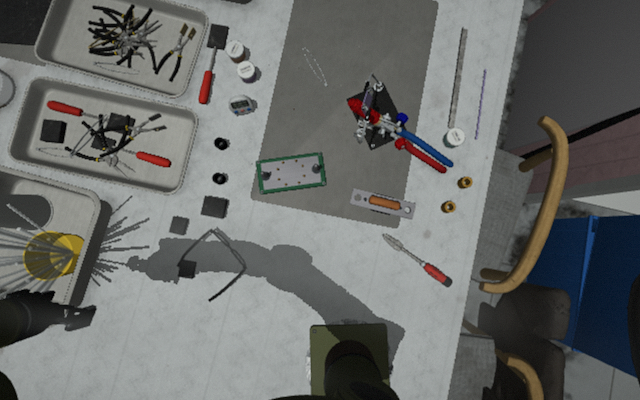

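View pics/scene0.png

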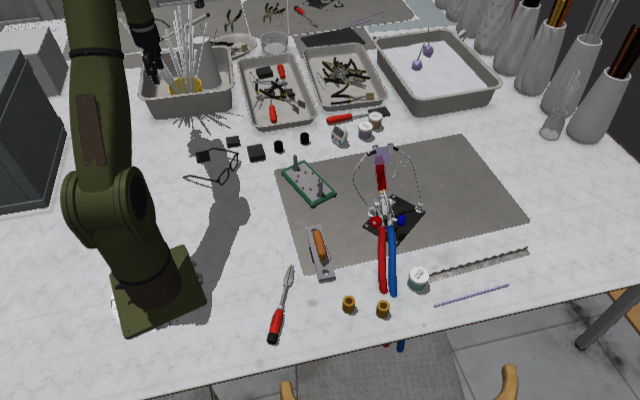

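Top view: base (291,172), largest block (215,206) with smaller look-alikes at (179,225) and (187,269), black collars (221,144) and (219,179), top plate (384,203), brass collars (465,183) and (448,207). The scene view agrees.

```bash
python3 - <<'E'
from h import *
import pickle
s=pickle.load(open('top0.pkl','rb'));im=s['pixels']
c=im[125:235,190:335];cv2.imwrite('pics/c1.png',cv2.resize(c,None,fx=5.4,fy=5.4,interpolation=cv2.INTER_CUBIC))
for n,u,v,z in[('base',291,172,.018),('block',215,206,.024),('colA',221,143,.034),('colB',219,178,.034),('plate',384,203,.016),('timer',243,105,.06)]:print(n,np.round(at(s,u,v,z),3))
# base edges: green mask
hsv=cv2.cvtColor(im,cv2.COLOR_BGR2HSV);m=cv2.inRange(hsv,(50,90,40),(90,255,255));m[:, :240]=0;m[:,340:]=0
y,x=np.where(m>0);r=cv2.minAreaRect(np.c_[x,y].astype(np.float32));b=cv2.boxPoints(r);print(r)
print(np.round([at(s,*p,.018) for p in b],3).tolist())
E
```

```text
base [0.514 0.142 0.018]
block [0.426 0.349 0.024]
colA [0.597 0.33  0.034]
colB [0.501 0.335 0.034]
plate [ 0.422 -0.11   0.016]
timer [0.693 0.265 0.06 ]
((290.7257995605469, 172.761962890625), (33.339534759521484, 66.47410583496094), 82.14668273925781)
[[0.548, 0.239, 0.018], [0.569, 0.057, 0.018], [0.476, 0.047, 0.018], [0.456, 0.228, 0.018]]
```

View pics/c1.png

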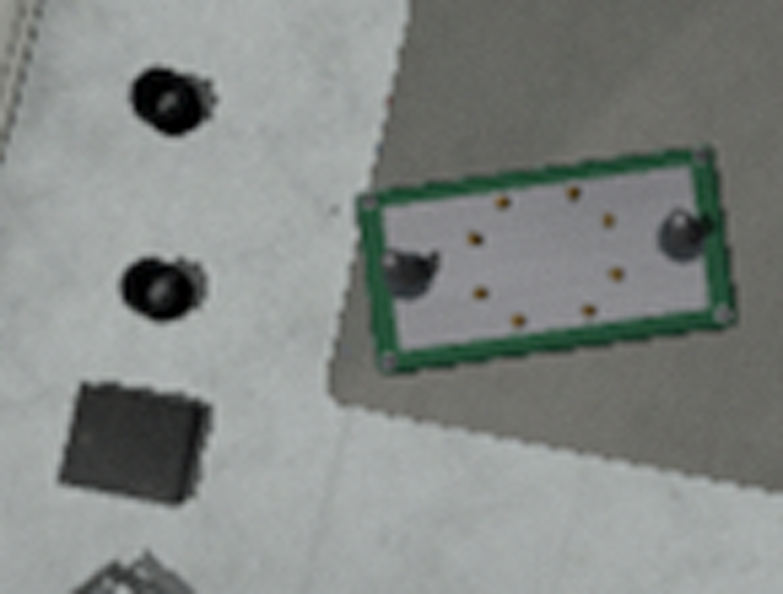

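Request:
carry_out(
  steps=[
    [7,[2,-2.4,0],[0,0,-0.12]],
    [7,[4,-4.8,0],[0,0,-0.24]],
    [7,[6,-7.2,0],[0,0,-0.36]],
    [7,[8,-9.6,0],[0,0,-0.48]],
    [7,[10,-12,0],[0,0,-0.6]],
  ],
)

```text
clock: 0.52
ee_pos: [0.3206, 0.4635, 0.231]
tcp_rot: [0.464, 0.886, -0.0, 0.0]
force: [1.0, 0.0, -0.2]
width: 0.0701
finger_force: 0.0
```

Request:
carry_out(
  steps=[
    [7,[2,-2.4,0],[0,0,-0.12]],
    [7,[4,-4.8,0],[0,0,-0.24]],
    [7,[6,-7.2,0],[0,0,-0.36]],
    [7,[8,-9.6,0],[0,0,-0.48]],
    [7,[10,-12,0],[0,0,-0.6]],
  ],
)

```text
clock: 0.93
ee_pos: [0.4206, 0.3436, 0.2311]
tcp_rot: [0.705, 0.709, -0.0, -0.0]
force: [0.3, 0.2, -0.4]
width: 0.0698
finger_force: 0.0
```

Request:
carry_out(
  steps=[
    [7,[0,0,0],[0,0,-0.12]],
    [7,[0.6,0.5,0],[0,0,-0.17]],
    [7,[0.6,0.5,0],[0,0,-0.17]],
  ],
)

```text
clock: 1.18
ee_pos: [0.4271, 0.3502, 0.2311]
tcp_rot: [0.762, 0.648, 0.0, 0.0]
force: [-0.5, 1.2, -0.5]
width: 0.0703
finger_force: 0.0
```

```bash
python3 - <<'E'
from h import *
import pickle
s=snap('wrist','w1.png');pickle.dump(s,open('w1.pkl','wb'));print(np.round(s['pose'],3).tolist(),s['fx']);print(sense()['ee_pos'],sense()['tcp_rot'],sense()['q'])
E
```

```text
[[0.987, 0.152, 0.051, 0.44], [-0.16, 0.935, 0.318, 0.432], [0.001, -0.322, 0.947, 0.374], [0.0, 0.0, 0.0, 1.0]] 344.2789731635373
[0.42615144 0.35027207 0.23102585] [7.60594506e-01 6.49227228e-01 1.10797310e-05 6.11200218e-05] [-0.87480688  0.59644416  0.16994008  1.80154539 -0.13887132  0.75513553
 -0.79001523]
```

View pics/w1.png

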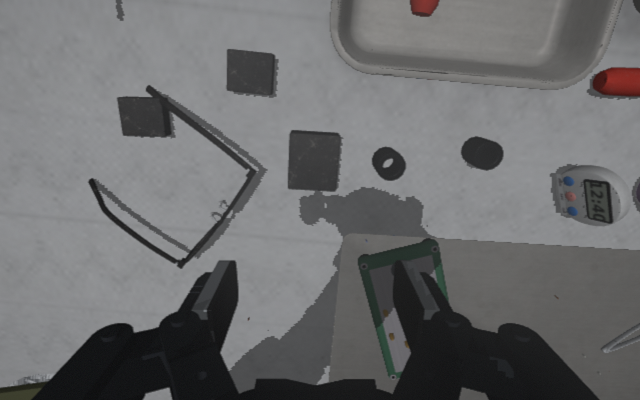

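The wrist view shows the block at (315,160), collars at (389,163) and (482,153), and the timer at (590,195).

```bash
python3 - <<'E'
from h import *
import pickle
s=pickle.load(open('w1.pkl','rb'));im=s['pixels']
g=cv2.cvtColor(im,cv2.COLOR_BGR2GRAY)
print(g[160,280:350].tolist());print(g[122:200,315].tolist())
m=((g<95)*255).astype(np.uint8)
def comp(u,v):
    n,l=cv2.connectedComponents(m);c=l==l[v,u];y,x=np.where(c);return np.c_[x,y].astype(np.float32)
p=comp(315,160);r=cv2.minAreaRect(p);b=cv2.boxPoints(r);print(r,len(p))
q=np.array([at(s,*k,.024)[:2] for k in b]);print(np.round(q,4).tolist(),q.mean(0),[np.linalg.norm(q[i]-q[i-1]) for i in range(4)],[np.arctan2(*(q[i]-q[i-1])[::-1]) for i in range(4)])
for u,v in((389,163),(482,153)):
    p=comp(u,v);print(len(p),p.min(0),p.max(0),at(s,*p.mean(0),.02))
# corroborate collar: project tube silhouette
P=[np.array(at(s,*k,.024)) for k in [(290,130)]]
t=pickle.load(open('top0.pkl','rb'));gt=cv2.cvtColor(t['pixels'],cv2.COLOR_BGR2GRAY)
for u,v in((221,143),(219,178)):
    mm=((gt<60)*255).astype(np.uint8);n,l=cv2.connectedComponents(mm);c=l==l[v-2,u-4];y,x=np.where(c);print('top',len(x),x.mean(),y.mean(),at(t,x.mean(),y.mean(),.02))
E
```

```text
[141, 142, 142, 142, 144, 144, 144, 137, 105, 62, 58, 60, 59, 61, 61, 63, 61, 61, 63, 64, 63, 61, 61, 61, 61, 61, 63, 62, 60, 61, 60, 61, 63, 62, 62, 62, 62, 61, 61, 61, 61, 61, 62, 61, 61, 61, 61, 61, 61, 62, 66, 64, 62, 62, 62, 62, 62, 58, 67, 89, 99, 118, 144, 145, 146, 145, 145, 144, 143, 143]
[143, 145, 145, 145, 144, 145, 144, 145, 140, 90, 50, 48, 55, 64, 64, 67, 71, 71, 68, 65, 66, 70, 69, 67, 70, 68, 65, 62, 62, 61, 62, 62, 64, 62, 62, 62, 62, 63, 62, 61, 61, 61, 62, 61, 59, 60, 58, 59, 59, 58, 59, 59, 59, 59, 59, 59, 59, 59, 59, 58, 56, 58, 58, 59, 58, 58, 57, 61, 76, 87, 87, 82, 83, 83, 82, 83, 84, 84]
((319.5, 264.5), (269.0, 639.0), 90.0) 62807
[[0.1216, 0.438], [0.7547, 0.3352], [0.8041, -0.033], [-0.0383, 0.1045]] [0.41053618 0.21118619] [np.float64(0.36978763060661335), np.float64(0.6413139429917919), np.float64(0.3715611777625242), np.float64(0.8535213387802564)] [np.float64(1.1236807050007758), np.float64(-0.16090192761219524), np.float64(-1.4373165394333305), np.float64(2.979715128133604)]
173106 [0. 0.] [639. 399.] [0.40768006 0.35742586 0.02      ]
1088 [461. 136.] [502. 170.] [0.60016826 0.33593325 0.02      ]
top 118 220.83050847457628 143.364406779661 [0.59888516 0.33412677 0.02      ]
top 109 219.03669724770643 178.13761467889907 [0.50224434 0.3388864  0.02      ]
```

```bash
cat >> h.py <<'E'
def comp(g,u,v,th):
    m=((g<th)*255).astype(np.uint8);n,l=cv2.connectedComponents(m);y,x=np.where(l==l[v,u]);return np.c_[x,y].astype(np.float32)
def quad(s,pts,z):
    b=cv2.boxPoints(cv2.minAreaRect(pts));q=np.array([at(s,*k,z)[:2] for k in b])
    print('c',q.mean(0).round(4),'L',[round(float(np.linalg.norm(q[i]-q[i-1])),4) for i in range(4)],'ang',[round(float(np.arctan2(*(q[i]-q[i-1])[::-1])),3) for i in range(4)])
def plan(x,y,z,ang=None):
    "cm shift and rz so that TCP is at x,y,z and tool y (mod pi) at ang"
    st=sense();a=np.arctan2(st['tcp_rot'][1],st['tcp_rot'][0]);ya=2*a-np.pi/2
    print('shift',np.round((np.array([x,y,z])-st['ee_pos'])*100,2),'rz',None if ang is None else round((ang-ya+np.pi/2)%np.pi-np.pi/2,3),'w',round(st['width'],4),'F',st['finger_force'],st['force'].round(1),'t',round(st['clock'],2))
E
python3 - <<'E'
from h import *
import pickle
s=pickle.load(open('w1.pkl','rb'));g=cv2.cvtColor(s['pixels'],cv2.COLOR_BGR2GRAY)
p=comp(g,315,160,75);print(len(p),cv2.minAreaRect(p));quad(s,p,.024)
p=comp(g,315,160,75);quad(s,p,.0)
p=comp(g,380,163,65);print(len(p),at(s,*cv2.minEnclosingCircle(p)[0],.02))
t=pickle.load(open('top0.pkl','rb'));gt=cv2.cvtColor(t['pixels'],cv2.COLOR_BGR2GRAY)
p=comp(gt,213,206,85);quad(t,p,.024)
plan(.426,.349,.1,-.16)
E
```

```text
2896 ((313.505859375, 160.4066162109375), (50.71355056762695, 58.63559341430664), 3.5763344764709473)
c [0.4268 0.3561] L [0.0539, 0.0615, 0.0509, 0.0617] ang [2.915, 1.323, -0.223, -1.771]
c [0.4258 0.3509] L [0.0576, 0.0658, 0.0544, 0.066] ang [2.915, 1.323, -0.223, -1.771]
720 [0.5033726  0.34082255 0.02      ]
c [0.4252 0.349 ] L [0.0673, 0.0527, 0.0677, 0.0527] ang [1.347, -0.191, -1.796, 2.943]
shift [ -0.02  -0.13 -13.1 ] rz -0.002 w 0.0702 F 0.0 [ 0.5  0.4 -0.4] t 1.23
```

Request:
carry_out(
  steps=[
    [6.6,[0,0.4,-4],[0,0,-0.06]],
    [6.6,[0,0.4,-8],[0,0,-0.06]],
    [6.6,[0,0.4,-12],[0,0,-0.06]],
    [6.6,[0,0.4,-16],[0,0,-0.06]],
    [6.6,[0,0.4,-16],[0,0,-0.06]],
  ],
)

```text
clock: 1.65
ee_pos: [0.4205, 0.3508, 0.0638]
tcp_rot: [0.779, 0.627, -0.008, -0.0]
force: [-0.4, -1.7, 0.3]
width: 0.0662
finger_force: 0.0
```

```bash
python3 - <<'E'
from h import *
import pickle
s=snap('wrist','w2.png');pickle.dump(s,open('w2.pkl','wb'))
plan(.4265,.354,.004,-.225)
E
```

```text
shift [ 0.4   0.19 -6.37] rz -0.008 w 0.066 F 0.0 [0.5 0.7 1. ] t 1.7
```

View pics/w2.png

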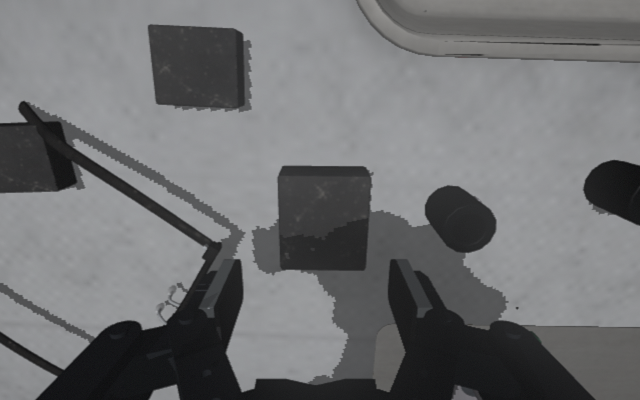

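The block's top face spans about (279,178)–(368,269), sides nearly parallel to the fingers. The fingers straddle it.

```bash
python3 - <<'E'
from h import *
import pickle
s=pickle.load(open('w2.pkl','rb'))
g=cv2.cvtColor(s['pixels'],cv2.COLOR_BGR2GRAY)
print(g[160:182,320].tolist(),g[262:275,320].tolist(),g[200,272:284].tolist(),g[200,362:374].tolist(),g[255,275:287].tolist(),g[255,362:374].tolist())
q=np.array([at(s,*k,.024)[:2] for k in((278.5,177),(369.5,177),(366.5,269),(280.5,270))]);print(q,q.mean(0))
print([np.linalg.norm(q[i]-q[i-1]) for i in range(4)],[np.arctan2(*(q[i]-q[i-1])[::-1]) for i in range(4)])
E
```

```text
[154, 154, 155, 156, 157, 150, 66, 46, 48, 49, 50, 50, 50, 50, 51, 53, 60, 65, 66, 65, 65, 65] [41, 43, 44, 43, 44, 43, 44, 46, 66, 85, 85, 85, 85] [151, 152, 152, 152, 152, 137, 90, 62, 61, 64, 64, 64] [63, 62, 63, 63, 64, 63, 61, 62, 86, 125, 152, 153] [88, 87, 88, 89, 79, 52, 47, 46, 46, 49, 56, 64] [39, 38, 38, 39, 61, 85, 87, 85, 85, 86, 86, 85]
[[0.40799898 0.3879369 ]
 [0.45650686 0.37747533]
 [0.44546537 0.32128542]
 [0.39474663 0.33135206]] [0.42617946 0.35451243]
[np.float64(0.05811599394095147), np.float64(0.049623166573508154), np.float64(0.05726448416517277), np.float64(0.051708098900278616)] [np.float64(1.3407395583220292), np.float64(-0.2124139082750177), np.float64(-1.7648272805429304), np.float64(2.9456593202034416)]
```

Request:
carry_out(
  steps=[
    [6.6,[0.35,0.25,-2],[0,0,0]],
    [6.6,[0.35,0.25,-4],[0,0,0]],
    [6.6,[0.35,0.25,-5.9],[0,0,0]],
    [6.6,[0.35,0.25,-5.9],[0,0,0]],
    [5,[0.35,0.25,-5.9],[0,0,0]],
  ],
  newtons=50,
)

```text
clock: 2.12
ee_pos: [0.43, 0.3574, 0.0144]
tcp_rot: [0.78, 0.626, 0.001, -0.0]
force: [-1.3, 0.8, 1.7]
width: 0.0554
finger_force: 1.4
```

Request:
carry_out(
  steps=[
    [4.5,[0,0,0],[0,0,0]],
    [4.5,[0,0,0],[0,0,0]],
    [4.5,[0,0,0],[0,0,0]],
  ],
)

```text
clock: 2.37
ee_pos: [0.4305, 0.3575, 0.0151]
tcp_rot: [0.78, 0.626, 0.002, -0.0]
force: [-0.6, -0.3, 9.3]
width: 0.0505
finger_force: 52.9
```

Request:
carry_out(
  steps=[
    [6.2,[0,0,0],[0,0,0]],
    [6.2,[0,0,0],[0,0,0]],
    [6.2,[-0.2,-0.05,-0.5],[0,0,0]],
    [6.2,[-0.2,-0.05,-0.9],[0,0,0]],
    [6.2,[-0.2,-0.05,-0.9],[0,0,0]],
  ],
)

```text
clock: 2.78
ee_pos: [0.4269, 0.3557, 0.0025]
tcp_rot: [0.78, 0.626, -0.001, -0.0]
force: [0.1, 0.0, -0.7]
width: 0.0617
finger_force: 0.0
```

Request:
carry_out(
  steps=[
    [4.5,[0,0,0],[0,0,0]],
    [4.5,[0,0,0],[0,0,0]],
    [4.5,[0,0,0],[0,0,0]],
    [4.5,[0,0,0],[0,0,0]],
    [4.5,[0,0,0],[0,0,0]],
  ],
)

```text
clock: 3.2
ee_pos: [0.4275, 0.3559, 0.0032]
tcp_rot: [0.78, 0.626, -0.0, 0.0]
force: [0.1, -0.2, -0.6]
width: 0.051
finger_force: 53.3
```

Request:
carry_out(
  steps=[
    [4.5,[0,0,4],[0,0,0]],
    [4.5,[0,0,8],[0,0,0]],
    [4.5,[0,0,12],[0,0,0]],
    [4.5,[1.5,-3.7,12.5],[0,0,0.1]],
    [4.5,[3,-7.4,12.5],[0,0,0.2]],
  ],
)

```text
clock: 3.62
ee_pos: [0.4582, 0.2865, 0.1312]
tcp_rot: [0.709, 0.705, 0.004, -0.0]
force: [1.6, -2.1, -2.0]
width: 0.0511
finger_force: 53.3
```

Request:
carry_out(
  steps=[
    [4.5,[1.5,-3.7,0],[0,0,0.1]],
    [4.5,[3,-7.4,0],[0,0,0.13]],
    [4.5,[5.4,-11.1,0],[0,0,0.134]],
    [4.5,[5.4,-13.9,0],[0,0,0.134]],
    [4.5,[5.4,-13.9,0],[0,0,0.134]],
  ],
)

```text
clock: 4.03
ee_pos: [0.5127, 0.133, 0.1282]
tcp_rot: [0.67, 0.742, -0.003, 0.002]
force: [-0.7, -0.3, -1.3]
width: 0.0511
finger_force: 53.2
```

```bash
python3 - <<'E'
from h import *
import pickle
s=snap('wrist','w3.png');pickle.dump(s,open('w3.pkl','wb'))
plan(.512,.143,.125,.115);print(sense()['ee_pos'],np.round(s['pose'],3).tolist())
E
```

```text
shift [ 0.02  0.55 -0.31] rz 0.008 w 0.0508 F 53.24495494365692 [ 0.1  0.8 -0.3] t 4.08
[0.51181553 0.1374971  0.12811786] [[0.995, -0.098, -0.033, 0.504], [0.103, 0.939, 0.327, 0.217], [-0.001, -0.329, 0.944, 0.27], [0.0, 0.0, 0.0, 1.0]]
```

View pics/w3.png

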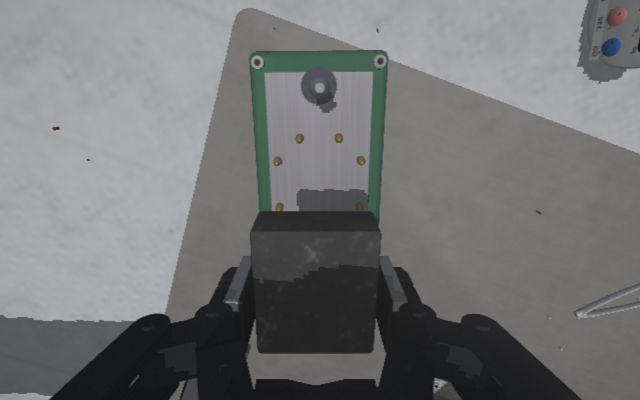

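The wrist view shows the nest pins at (299,138), (339,138), (278,160), (361,160), the far pillar at (319,87), and the held block's top face from (252,230) to (374,352), square in the fingers.

```bash
cat >> h.py <<'E'
from scipy.optimize import least_squares
def W(b,p):
    c,n=np.cos(b[2]),np.sin(b[2]);return [b[0]+c*p[0]-n*p[1],b[1]+n*p[0]+c*p[1],p[2]]
def fit(s,model,px,b0):
    f=lambda b:np.ravel([np.array(proj(s,W(b,m)))-p for m,p in zip(model,px)])
    r=least_squares(f,b0,loss='soft_l1',x_scale=[.01,.01,.05]);print('fit',r.x.round(4),'res',f(r.x).round(1));return r.x
E
python3 - <<'E'
from h import *
import pickle
s=pickle.load(open('w3.pkl','rb'));im=s['pixels']
hsv=cv2.cvtColor(im,cv2.COLOR_BGR2HSV);m=cv2.inRange(hsv,(10,90,60),(30,255,255))
n,l,st,c=cv2.connectedComponentsWithStats(m)
for i in range(1,n):
    if st[i,4]>15 and st[i,0]>240 and st[i,0]<400:print(st[i],c[i].round(1))
C=[c[i] for i in range(1,n) if st[i,4]>30 and 240<st[i,0]<400 and 120<st[i,1]<175]
mod=[(-14,34.5),(14,34.5),(-30.5,18),(30.5,18)]
M=[];P=[]
for q in mod:
    q=np.array(q)/1000;u=np.array(proj(s,W((.513,.143,.115),(q[0],q[1],.023))));j=min(C,key=lambda k:np.hypot(*(k-u)));print(q,u.round(1),j.round(1));M.append((q[0],q[1],.023));P.append(j)
b=fit(s,M,P,(.513,.143,.115))
M+=[(0,.07,.078)];P+=[(319,87)]
b=fit(s,M,P,b)
print('corners',[np.round(proj(s,W(b,(x,y,.018))),1) for x in(-.048,.048) for y in(.093,)])
g=cv2.cvtColor(im,cv2.COLOR_BGR2GRAY)
for r in(222,240,330,345):print(r,g[r,246:264].tolist(),g[r,370:384].tolist())
print(g[205:236,290].tolist(),g[205:236,350].tolist(),g[345:360,290].tolist(),g[345:360,350].tolist())
E
```

```text
[296 135   7   7  38] [298.9 137.8]
[335 134   7   8  41] [338.2 137.4]
[274 157   7   8  42] [276.8 160.8]
[357 157   8   7  43] [360.6 160. ]
[276 203   7   8  44] [279.  206.7]
[356 202   7   9  44] [358.9 206.3]
[-0.014   0.0345] [296.7 138.4] [298.9 137.8]
[0.014  0.0345] [335.9 137.9] [338.2 137.4]
[-0.0305  0.018 ] [274.9 161.2] [276.8 160.8]
[0.0305 0.018 ] [358.3 160.3] [360.6 160. ]
fit [0.5145 0.1435 0.1128] res [ 0.   0.  -0.   0.1  0.1 -0.1 -0.1 -0.1]
fit [0.5145 0.1435 0.1126] res [ 0.1  0.  -0.   0.1  0.1 -0.1 -0.1 -0.1 -0.   0. ]
corners [array([246.7,  50. ]), array([389.3,  48.5])]
222 [115, 116, 114, 114, 114, 114, 113, 103, 67, 45, 45, 46, 47, 44, 46, 47, 47, 46] [45, 44, 45, 45, 43, 44, 46, 50, 60, 90, 115, 114, 115, 115]
240 [111, 112, 112, 98, 59, 61, 64, 65, 66, 66, 67, 67, 67, 68, 68, 68, 68, 68] [70, 69, 69, 69, 68, 66, 67, 67, 67, 67, 85, 111, 114, 114]
330 [22, 22, 23, 23, 24, 45, 84, 110, 111, 94, 49, 34, 35, 35, 36, 36, 41, 43] [37, 36, 35, 38, 76, 109, 110, 109, 97, 62, 29, 25, 27, 27]
345 [23, 27, 43, 59, 80, 105, 107, 107, 106, 107, 92, 51, 48, 48, 45, 41, 39, 40] [38, 36, 39, 75, 107, 108, 107, 107, 107, 107, 109, 108, 103, 79]
[132, 132, 132, 132, 133, 127, 66, 41, 40, 42, 42, 42, 41, 42, 42, 43, 44, 45, 46, 47, 45, 44, 45, 46, 46, 47, 52, 67, 67, 66, 67] [75, 74, 75, 74, 75, 71, 50, 40, 42, 42, 43, 42, 43, 42, 43, 43, 42, 45, 42, 44, 44, 47, 47, 46, 46, 46, 52, 65, 65, 65, 66] [36, 36, 35, 36, 35, 33, 36, 38, 64, 108, 109, 107, 107, 108, 108] [37, 37, 39, 38, 40, 36, 37, 40, 64, 106, 107, 106, 107, 106, 106]
```

```bash
python3 - <<'E'
from h import *
import pickle
s=pickle.load(open('w3.pkl','rb'))
px=np.array([(249,231.3),(380.8,231.3),(257.1,353),(372.4,353)])
co=[(-.026,.03),(.026,.03),(-.026,-.03),(.026,-.03)]
f=lambda b:np.ravel([np.array(proj(s,W(b,(x,y,b[3]))))-p for (x,y),p in zip(co,px)])
r=least_squares(f,[.512,.1375,.105,.149],x_scale=[.01,.01,.05,.01]);print(r.x.round(4),f(r.x).round(1))
for z in(.147,.149):
    fit(s,[(x,y,z) for x,y in co],px,r.x[:3])
st=sense();print(st['ee_pos'],2*np.arctan2(st['tcp_rot'][1],st['tcp_rot'][0])-np.pi/2)
E
```

```text
[0.513  0.1305 0.1026 0.1461] [-0.2 -0.   0.1  0.1  0.1 -0.1  0.   0. ]
fit [0.513  0.1311 0.1026] res [-0.7 -0.3  0.6 -0.2 -0.3  0.4  0.4  0.5]
fit [0.5129 0.1322 0.1029] res [-1.8 -0.7  1.6 -0.6 -1.2  1.8  1.3  1.9]
[0.51181553 0.1374971  0.12811786] 0.10675863903728122
```

Request:
carry_out(
  steps=[
    [4.5,[0.2,0.8,-2.5],[0,0,0.006]],
    [4.5,[0.2,0.8,-5],[0,0,0.006]],
    [4.5,[0.2,0.8,-7.5],[0,0,0.006]],
    [4.5,[0.2,0.8,-7.5],[0,0,0.006]],
    [4.5,[0.2,0.8,-7.5],[0,0,0.006]],
  ],
)

```text
clock: 4.5
ee_pos: [0.5121, 0.1518, 0.0525]
tcp_rot: [0.662, 0.749, -0.001, -0.001]
force: [-0.0, -0.2, -0.9]
width: 0.0509
finger_force: 53.1
```

Request:
carry_out(
  steps=[
    [4.5,[0,0,0],[0,0,0]],
    [4.5,[0,0,0],[0,0,0]],
    [4.5,[0,0,0],[0,0,0]],
    [4.5,[0,0,0],[0,0,0]],
  ],
)

```text
clock: 4.83
ee_pos: [0.5142, 0.1513, 0.0545]
tcp_rot: [0.663, 0.749, 0.001, 0.001]
force: [-0.4, -0.5, -1.4]
width: 0.0509
finger_force: 53.1
```

```bash
python3 - <<'E'
from h import *
import pickle
plan(.5142,.1457,.0225,.1126)
s=snap('wrist','w4.png');pickle.dump(s,open('w4.pkl','wb'));im=s['pixels']
plan(.5142,.1457,.0225,.1126)
hsv=cv2.cvtColor(im,cv2.COLOR_BGR2HSV);m=cv2.inRange(hsv,(10,90,60),(30,255,255))
n,l,st,c=cv2.connectedComponentsWithStats(m)
for i in range(1,n):
    if st[i,4]>30 and 200<st[i,0]<440:print(st[i],c[i].round(1))
g=cv2.cvtColor(im,cv2.COLOR_BGR2GRAY)
for v in(250,270,330):print(v,(np.where(np.abs(np.diff(g[v,220:410].astype(int)))>14)[0]+220).tolist())
for u in(290,350):print(u,(np.where(np.abs(np.diff(g[190:370,u].astype(int)))>10)[0]+190).tolist())
E
```

```text
shift [-0.   -0.56 -3.2 ] rz -0.008 w 0.0509 F 53.14858138561249 [-0.4 -0.5 -1.4] t 4.83
shift [ 0.01 -0.55 -3.17] rz -0.008 w 0.051 F 53.14886927604675 [-0.4 -0.1 -0.3] t 4.88
[283 188  10  13  95] [287.4 194.2]
[336 189  10  12  98] [340.3 194.5]
250 [231, 232, 394, 395]
270 [225, 226, 227, 235, 236, 248, 378, 381, 382, 394, 403, 404]
330 [251, 252, 253, 255, 256]
290 [195, 210, 231, 283, 352, 353, 359, 360, 361]
350 [200, 203, 210, 231, 268, 352, 353, 360]
```

View pics/w4.png

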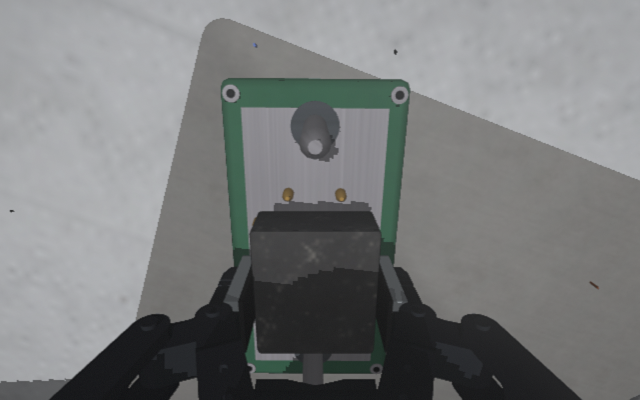

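The view shows the block now low above the nest, with the pins at (287,194) and (340,194) and the pillar top at (315,147).

```bash
python3 - <<'E'
from h import *
import pickle
s=pickle.load(open('w4.pkl','rb'))
b=fit(s,[(-.014,.0345,.023),(.014,.0345,.023),(0,.07,.078)],[(287.4,194.2),(340.3,194.5),(315,147)],(.5145,.1435,.1126))
px=np.array([(249,231.3),(380.8,231.3),(257.1,353),(372.4,353)])
co=[(-.026,.03),(.026,.03),(-.026,-.03),(.026,-.03)]
f=lambda b:np.ravel([np.array(proj(s,W(b,(x,y,b[3]))))-p for (x,y),p in zip(co,px)])
r=least_squares(f,[.512,.1375,.105,.0755],x_scale=[.01,.01,.05,.01]);print(r.x.round(4),f(r.x).round(1))
print('block->base',(b-r.x[:3]).round(4))
E
```

```text
fit [0.5144 0.1432 0.1083] res [ 0.1  0.3 -0.   0.6 -0.1 -0.6]
[0.5146 0.1485 0.1201 0.0721] [ 0.1 -0.1 -0.1 -0.1  0.1  0.1 -0.1  0.1]
block->base [-0.0002 -0.0054 -0.0118]
```

Request:
carry_out(
  steps=[
    [4.5,[0,-0.54,-0.5],[0,0,-0.008]],
    [4.5,[0,-0.54,-1],[0,0,-0.008]],
    [4.5,[0,-0.54,-1.5],[0,0,-0.008]],
    [4.5,[0,-0.54,-1.5],[0,0,-0.008]],
    [4.5,[0,-0.54,-1.5],[0,0,-0.008]],
  ],
)

```text
clock: 5.3
ee_pos: [0.5131, 0.1455, 0.0377]
tcp_rot: [0.666, 0.746, -0.0, -0.0]
force: [0.3, 0.2, -1.7]
width: 0.0509
finger_force: 53.2
```

```bash
python3 - <<'E'
from h import *
import pickle
plan(.5142,.1457,.0215,.1126)
s=snap('wrist','w5.png');pickle.dump(s,open('w5.pkl','wb'));im=s['pixels']
hsv=cv2.cvtColor(im,cv2.COLOR_BGR2HSV);m=cv2.inRange(hsv,(10,90,60),(30,255,255))
n,l,st,c=cv2.connectedComponentsWithStats(m)
k=[c[i] for i in range(1,n) if st[i,4]>30 and 200<st[i,0]<440 and st[i,1]<240];print(k)
k.sort(key=lambda p:p[0])
b=fit(s,[(-.014,.0345,.023),(.014,.0345,.023)],k[:2],(.5145,.1435,.1126))
px=np.array([(249,231.3),(380.8,231.3),(257.1,353),(372.4,353)])
co=[(-.026,.03),(.026,.03),(-.026,-.03),(.026,-.03)]
f=lambda b:np.ravel([np.array(proj(s,W(b,(x,y,b[3]))))-p for (x,y),p in zip(co,px)])
r=least_squares(f,[.512,.1375,.105,.0755],x_scale=[.01,.01,.05,.01]);print(r.x.round(4))
E
```

```text
shift [ 0.11  0.02 -1.62] rz -0.0 w 0.0509 F 53.18891108036041 [ 0.3  0.2 -1.7] t 5.3
[array([287.88135593, 193.99152542]), array([346.39830508, 194.22033898]), array([380.5       , 225.43589744])]
fit [0.5144 0.1434 0.1098] res [ 0.1 -0.  -0.1 -0. ]
[0.5136 0.1428 0.1129 0.0554]
```

Request:
carry_out(
  steps=[
    [4.5,[0.04,0.05,-0.4],[0,0,0]],
    [4.5,[0.04,0.05,-0.8],[0,0,0]],
    [4.5,[0.04,0.05,-1.1],[0,0,0]],
    [4.5,[0.04,0.05,-1.4],[0,0,0]],
    [4.5,[0.04,0.05,-1.5],[0,0,0]],
  ],
)

```text
clock: 5.77
ee_pos: [0.5137, 0.146, 0.023]
tcp_rot: [0.666, 0.746, -0.0, -0.0]
force: [-2.1, -0.5, 10.3]
width: 0.0507
finger_force: 54.6
```

Request:
carry_out(
  steps=[
    [4.5,[0,0,-0.1],[0,0,0]],
    [4.5,[0,0,-0.1],[0,0,0]],
    [4.5,[0,0,-0.1],[0,0,0]],
  ],
)

```text
clock: 6.02
ee_pos: [0.5137, 0.146, 0.023]
tcp_rot: [0.666, 0.746, -0.0, -0.0]
force: [-1.4, -0.9, 6.2]
width: 0.0509
finger_force: 54.1
```

Request:
carry_out(
  steps=[
    [6.2,[0,0,0],[0,0,0]],
    [6.2,[0,0,0],[0,0,0]],
    [6.2,[0,0,0],[0,0,0]],
  ],
)

```text
clock: 6.27
ee_pos: [0.5141, 0.1463, 0.0223]
tcp_rot: [0.666, 0.746, 0.0, 0.0]
force: [-0.5, -0.1, 0.1]
width: 0.0622
finger_force: 0.0
```

Request:
carry_out(
  steps=[
    [6.2,[0,0,4],[0,0,0]],
    [6.2,[0,0,8],[0,0,0]],
    [6.2,[0,0,12],[0,0,0]],
    [6.2,[0,-3.5,13],[0,0,0]],
    [6.2,[0,-3.5,13],[0,0,0]],
  ],
)

```text
clock: 6.68
ee_pos: [0.5162, 0.105, 0.1557]
tcp_rot: [0.668, 0.744, 0.001, 0.003]
force: [-0.1, -2.3, -0.5]
width: 0.0619
finger_force: 0.0
```

```bash
python3 - <<'E'
from h import *
import pickle
plan(.5,.34,.15,.1126)
s=snap('wrist','w6.png');pickle.dump(s,open('w6.pkl','wb'));print(np.round(s['pose'],3).tolist())
E
```

```text
shift [-1.62 23.5  -0.57] rz 0.006 w 0.0619 F 0.0 [-0.1 -2.3 -0.5] t 6.68
[[0.994, -0.099, -0.04, 0.507], [0.107, 0.94, 0.324, 0.188], [0.006, -0.326, 0.945, 0.298], [0.0, 0.0, 0.0, 1.0]]
```

View pics/w6.png

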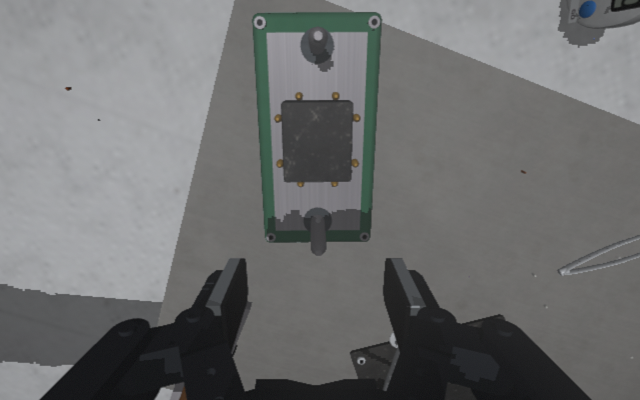

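The block lies flat in the middle of its nest, its top face at (282,100)–(353,181) with all eight pins around it. Next is the nearer collar.

Request:
carry_out(
  steps=[
    [6.2,[-0.2,4,0],[0,0,0]],
    [6.2,[-0.4,8,0],[0,0,0]],
    [6.2,[-0.7,12,0],[0,0,0]],
    [6.2,[-0.9,16,0],[0,0,0]],
    [6.2,[-1,20,0],[0,0,0]],
  ],
)

```text
clock: 7.15
ee_pos: [0.5025, 0.3135, 0.1515]
tcp_rot: [0.666, 0.746, -0.001, -0.0]
force: [0.3, -0.2, -0.1]
width: 0.0618
finger_force: 0.0
```

Request:
carry_out(
  steps=[
    [5.5,[0,2.9,-1],[0,0,0]],
    [5.5,[0,2.9,-4],[0,0,0]],
    [5.5,[0,2.9,-5],[0,0,0]],
    [5.5,[0,2.9,-5],[0,0,0]],
    [5.5,[0,2.9,-5],[0,0,0]],
  ],
)

```text
clock: 7.57
ee_pos: [0.5037, 0.3386, 0.1017]
tcp_rot: [0.667, 0.745, -0.001, 0.0]
force: [0.3, 0.2, 0.3]
width: 0.0551
finger_force: 0.0
```

```bash
cat >> h.py <<'E'
def sil(s,g,c,th,h=.034):
    "fit tube (x,y) by silhouette centroid; c = initial xy"
    u,v=map(int,np.round(proj(s,(c[0],c[1],h*.7))))
    best=min(((i,j) for i in range(-12,13,3) for j in range(-12,13,3)),key=lambda k:(g[v+k[1],u+k[0]]>=th,abs(k[0])+abs(k[1])))
    p=comp(g,u+best[0],v+best[1],th);print('blob',len(p),p.min(0),p.max(0))
    hp=cv2.convexHull(p);M=cv2.moments(hp);o=np.array([M['m10']/M['m00'],M['m01']/M['m00']])
    a=np.linspace(0,2*np.pi,60)
    def cen(x):
        q=np.array([proj(s,(x[0]+.015*np.cos(t),x[1]+.015*np.sin(t),z)) for t in a for z in(0,h)],np.float32)
        m=cv2.moments(cv2.convexHull(q));return np.array([m['m10']/m['m00'],m['m01']/m['m00']]),m['m00']
    r=least_squares(lambda x:cen(x)[0]-o,c,x_scale=.01);print('tube',r.x.round(4),'area',M['m00'],cen(r.x)[1]);return r.x
E
python3 - <<'E'
from h import *
import pickle
s=snap('wrist','w7.png');pickle.dump(s,open('w7.pkl','wb'));g=cv2.cvtColor(s['pixels'],cv2.COLOR_BGR2GRAY)
x=sil(s,g,(.5035,.340),58);plan(*x,.008,.1126);sil(s,g,(.600,.335),58)
E
```

```text
blob 1792 [294. 179.] [337. 233.]
tube [0.5036 0.3402] area 1873.5 2086.1686353634577
shift [-0.09  0.14 -9.47] rz 0.001 w 0.055 F 0.0 [ 0.4  0.3 -0.5] t 7.62
blob 2172 [424. 199.] [479. 253.]
tube [0.6006 0.3359] area 2135.5 2409.4096350071486
```

View pics/w7.png

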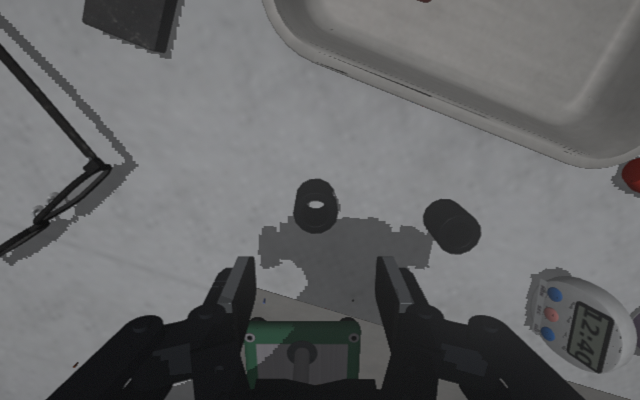

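The collar sits centred between the fingers at (316,205). The second is at (452,226).

Request:
carry_out(
  steps=[
    [5.5,[-0.1,0.15,-3],[0,0,0]],
    [5.5,[-0.1,0.15,-6],[0,0,0]],
    [5.5,[-0.1,0.15,-9],[0,0,0]],
    [5.5,[-0.1,0.15,-9.3],[0,0,0]],
    [5.5,[-0.1,0.15,-9.3],[0,0,0]],
  ],
)

```text
clock: 8.03
ee_pos: [0.5028, 0.3403, 0.0091]
tcp_rot: [0.667, 0.745, -0.001, -0.0]
force: [0.1, -0.2, 0.7]
width: 0.0549
finger_force: 0.0
```

Request:
carry_out(
  steps=[
    [2.4,[0,0,0],[0,0,0]],
    [2.4,[0,0,0],[0,0,0]],
    [2.4,[0,0,0],[0,0,0]],
    [2.4,[0,0,0],[0,0,0]],
    [2.4,[0,0,0],[0,0,0]],
  ],
  newtons=40,
)

```text
clock: 8.45
ee_pos: [0.5046, 0.3423, 0.0119]
tcp_rot: [0.666, 0.746, 0.002, 0.001]
force: [-0.2, -0.5, 6.6]
width: 0.0272
finger_force: 39.3
```

Request:
carry_out(
  steps=[
    [2.4,[0,0,3],[0,0,0]],
    [2.4,[0,0,7],[0,0,0]],
    [2.4,[0,0,11],[0,0,0]],
    [2.4,[0,-3,11],[0,0,0]],
    [2.4,[0,-3,11],[0,0,0]],
  ],
)

```text
clock: 8.87
ee_pos: [0.5056, 0.3066, 0.1234]
tcp_rot: [0.668, 0.744, 0.001, 0.003]
force: [0.2, -1.8, -1.4]
width: 0.0269
finger_force: 39.8
```

```bash
python3 - <<'E'
from h import *
B=(.5145,.1435,.1126)
for y in(.07,-.07):
    p=W(B,(0,y,0));print(p);plan(p[0],p[1],.12,.1126)
E
```

```text
[np.float64(0.5066346451089149), np.float64(0.21305671205884652), 0]
shift [ 0.1  -9.36 -0.34] rz 0.005 w 0.0269 F 39.81390047818422 [ 0.2 -1.8 -1.4] t 8.87
[np.float64(0.522365354891085), np.float64(0.07394328794115347), 0]
shift [  1.68 -23.27  -0.34] rz 0.005 w 0.0269 F 39.81390047818422 [ 0.2 -1.8 -1.4] t 8.87
```

Request:
carry_out(
  steps=[
    [2.4,[0.3,-4,0],[0,0,0]],
    [2.4,[0.6,-8,0],[0,0,0]],
    [2.4,[0.9,-12,0],[0,0,0]],
    [2.4,[1.2,-16,0],[0,0,0]],
    [2.4,[1.5,-20,0],[0,0,0]],
  ],
)

```text
clock: 9.28
ee_pos: [0.5181, 0.1097, 0.1203]
tcp_rot: [0.666, 0.746, 0.0, 0.001]
force: [2.0, -0.8, -0.6]
width: 0.0273
finger_force: 39.8
```

Request:
carry_out(
  steps=[
    [2.4,[0,-3.5,0],[0,0,0.005]],
    [2.4,[0,-3.5,0],[0,0,0.005]],
    [2.4,[0,-3.5,0],[0,0,0.005]],
    [2.4,[0,-3.5,0],[0,0,0.005]],
    [2.4,[0,-3.5,0],[0,0,0.005]],
  ],
)

```text
clock: 9.7
ee_pos: [0.5181, 0.0786, 0.1197]
tcp_rot: [0.663, 0.748, 0.001, -0.0]
force: [0.5, 0.7, -1.7]
width: 0.0271
finger_force: 39.8
```

```bash
python3 - <<'E'
from h import *
import pickle
plan(.5224,.0739,.12,.1126)
s=snap('wrist','w8.png');pickle.dump(s,open('w8.pkl','wb'))
plan(.5224,.0739,.12,.1126)
E
```

```text
shift [ 0.43 -0.47  0.03] rz -0.008 w 0.0271 F 39.81980049982667 [ 0.5  0.7 -1.7] t 9.7
shift [ 0.44 -0.48  0.04] rz -0.008 w 0.0273 F 39.81948807835579 [-0.3 -0.7 -0.6] t 9.75
```

View pics/w8.png

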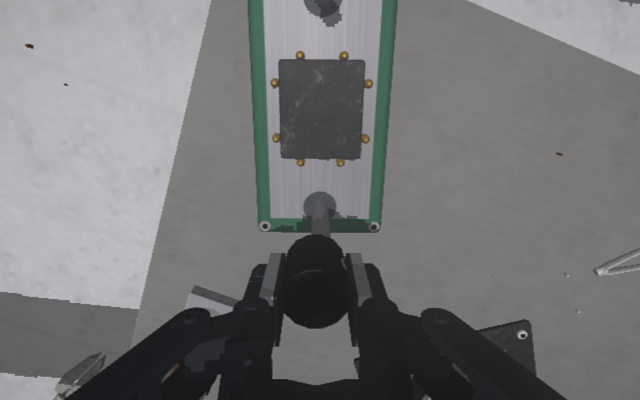

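The collar is held upright at about (316,282), spanning rows 236–328. The seated block and all the pins are visible.

```bash
python3 - <<'E'
from h import *
import pickle
s=pickle.load(open('w8.pkl','rb'));im=s['pixels'];g=cv2.cvtColor(im,cv2.COLOR_BGR2GRAY).astype(int)
for v in(250,255,305,315,322):print(v,(np.where(np.abs(np.diff(g[v,270:362]))>8)[0]+270).tolist())
for u in(300,310,330):print(u,g[228:244,u].tolist(),g[318:334,u].tolist())
hsv=cv2.cvtColor(im,cv2.COLOR_BGR2HSV);m=cv2.inRange(hsv,(10,90,60),(30,255,255))
n,l,st,c=cv2.connectedComponentsWithStats(m)
C=[c[i] for i in range(1,n) if st[i,4]>30 and 250<st[i,0]<400 and st[i,1]<180]
M=[];P=[]
for x,y in[(a*30.5,b*18) for a in(-1,1) for b in(-1,1)]+[(a*14,b*34.5) for a in(-1,1) for b in(-1,1)]:
    q=(x/1e3,y/1e3,.023);u=np.array(proj(s,W((.5145,.1435,.1126),q)));j=min(C,key=lambda k:np.hypot(*(k-u)));M.append(q);P.append(j)
b=fit(s,M,P,(.5145,.1435,.1126));print(W(b,(0,-.07,0)))
cv2.imwrite('pics/c8.png',cv2.resize(np.clip(im[225:340,255:380].astype(int)*3,0,255).astype(np.uint8),None,fx=5,fy=5,interpolation=cv2.INTER_CUBIC))
E
```

```text
250 [286, 287, 288, 341, 342]
255 [280, 281, 284, 285, 286, 287, 342, 343, 344, 345, 346, 348, 349, 350, 360]
305 [272, 273, 356, 357, 358, 360]
315 [281, 282, 283, 284, 285, 286, 287, 342, 343, 344, 346, 347, 348]
322 [281, 282, 292, 293, 294, 334, 335, 336, 337, 347, 348, 349]
300 [56, 56, 54, 54, 77, 121, 123, 122, 122, 120, 99, 45, 34, 35, 34, 36] [26, 28, 28, 26, 27, 24, 31, 66, 116, 118, 118, 118, 117, 117, 117, 116]
310 [57, 58, 57, 56, 75, 108, 101, 46, 34, 34, 35, 33, 35, 34, 35, 35] [30, 28, 29, 27, 28, 27, 27, 27, 25, 31, 64, 116, 118, 117, 116, 116]
330 [60, 59, 59, 58, 65, 91, 93, 93, 93, 89, 49, 34, 34, 34, 35, 34] [27, 26, 26, 27, 26, 27, 34, 69, 119, 120, 117, 117, 118, 117, 117, 117]
fit [0.5144 0.1436 0.1137] res [ 0.2 -0.1  0.4 -0.  -0.3 -0.2 -0.4 -0.   0.  -0.7  0.2  0.8  0.  -0.7
 -0.1  0.8]
[np.float64(0.5223500805380609), np.float64(0.07401198565283375), 0]
```

View pics/c8.png

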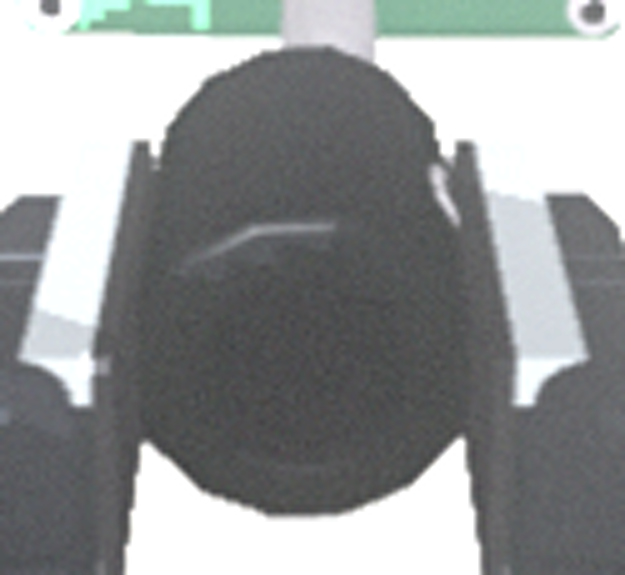

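The crop confirms a smooth tube silhouette: lower rim at about (318,235), upper rim at about (314,328).

```bash
cat >> h.py <<'E'
def tubefit(s,pts,x0):
    a=np.linspace(0,2*np.pi,120)
    def f(x):
        q=np.array([proj(s,(x[0]+.015*np.cos(t),x[1]+.015*np.sin(t),x[2]+z)) for t in a for z in(0,.034)],np.float32)
        h=cv2.convexHull(q);return [cv2.pointPolygonTest(h,p,True) for p in pts]
    r=least_squares(f,x0,diff_step=1e-3);print('tube',r.x.round(4),'res',np.round(f(r.x),1));return r.x
E
python3 - <<'E'
from h import *
import pickle
s=pickle.load(open('w8.pkl','rb'))
t=tubefit(s,[(287,315.),(343.5,315.),(293,322.),(335.5,322.),(300,325.),(310,328.),(330,325.),(310,235.),(300,238.3),(330,238.),(287.5,250.),(341.5,250.)],[.518,.077,.108])
print(np.array([.52235,.0740])-t[:2])
plan(.522,.074,.1,.1126)
E
```

```text
tube [0.5189 0.0733 0.1018] res [ 0.8  0.1 -0.5  0.1  0.1 -0.3 -0.   0.4  0.3 -0.1 -0.8 -0.2]
[0.00344968 0.0006972 ]
shift [ 0.4  -0.47 -1.96] rz -0.008 w 0.0273 F 39.81948807835579 [-0.3 -0.7 -0.6] t 9.75
```

Request:
carry_out(
  steps=[
    [2.4,[0.35,-0.1,-0.5],[0,0,-0.008]],
    [2.4,[0.35,-0.1,-1.5],[0,0,-0.008]],
    [2.4,[0.35,-0.1,-2],[0,0,-0.008]],
    [2.4,[0.35,-0.1,-2],[0,0,-0.008]],
    [2.4,[0.35,-0.1,-2],[0,0,-0.008]],
  ],
)

```text
clock: 10.17
ee_pos: [0.5208, 0.0757, 0.0985]
tcp_rot: [0.667, 0.745, -0.001, -0.001]
force: [-0.4, 0.4, -1.3]
width: 0.0275
finger_force: 39.8
```

Request:
carry_out(
  steps=[
    [2.4,[0,0,-0.5],[0,0,0]],
    [2.4,[0,0,-1],[0,0,0]],
    [2.4,[0,0,-1.5],[0,0,0]],
    [2.4,[0,0,-1.5],[0,0,0]],
  ],
)

```text
clock: 10.5
ee_pos: [0.5208, 0.0755, 0.0833]
tcp_rot: [0.667, 0.745, -0.001, -0.0]
force: [0.4, -0.0, -1.1]
width: 0.0273
finger_force: 39.8
```

Request:
carry_out(
  steps=[
    [2.4,[0.05,0,-0.6],[0,0,0]],
    [2.4,[0.05,0,-1.2],[0,0,0]],
    [2.4,[0.05,0,-1.2],[0,0,0]],
  ],
)

```text
clock: 10.75
ee_pos: [0.5213, 0.0755, 0.0712]
tcp_rot: [0.667, 0.745, -0.001, -0.0]
force: [-1.0, 0.2, -0.4]
width: 0.0273
finger_force: 39.8
```

Request:
carry_out(
  steps=[
    [2.4,[0,0,-0.8],[0,0,0]],
    [2.4,[0,0,-1.6],[0,0,0]],
    [2.4,[0,0,-2.4],[0,0,0]],
    [2.4,[0,0,-3],[0,0,0]],
    [2.4,[0,0,-3.4],[0,0,0]],
  ],
)

```text
clock: 11.17
ee_pos: [0.5214, 0.0756, 0.0372]
tcp_rot: [0.667, 0.745, -0.0, -0.0]
force: [0.0, 0.3, -0.6]
width: 0.0274
finger_force: 39.8
```

Sliding freely on the pillar; on down to contact.

Request:
carry_out(
  steps=[
    [2.4,[0,0,-0.3],[0,0,0]],
    [2.4,[0,0,-0.5],[0,0,0]],
    [2.4,[0,0,-0.7],[0,0,0]],
    [2.4,[0,0,-0.8],[0,0,0]],
  ],
)

```text
clock: 11.5
ee_pos: [0.522, 0.0756, 0.0316]
tcp_rot: [0.667, 0.745, 0.0, 0.0]
force: [-4.4, -1.0, 23.3]
width: 0.0275
finger_force: 41.8
```

Request:
carry_out(
  steps=[
    [2.4,[0,0,0.3],[0,0,0]],
    [5,[0,0,0.3],[0,0,0]],
    [5,[0,0,0.3],[0,0,0]],
    [5,[0,0,0.3],[0,0,0]],
    [5,[0,0,0.3],[0,0,0]],
  ],
)

```text
clock: 11.92
ee_pos: [0.522, 0.0756, 0.0332]
tcp_rot: [0.667, 0.745, 0.0, 0.0]
force: [-0.1, 0.3, 1.3]
width: 0.0499
finger_force: 0.0
```

Request:
carry_out(
  steps=[
    [5,[0,0,4],[0,0,0]],
    [5,[0,0,8],[0,0,0]],
    [5,[0,0,12],[0,0,0]],
    [5,[1,4,12.5],[0,0,0]],
    [5,[2,8,12.5],[0,0,0]],
  ],
)

```text
clock: 12.33
ee_pos: [0.5444, 0.1535, 0.1617]
tcp_rot: [0.67, 0.742, 0.002, 0.002]
force: [0.1, 1.1, -0.2]
width: 0.0501
finger_force: 0.0
```

Request:
carry_out(
  steps=[
    [5,[1.2,4,0],[0,0,0]],
    [5,[2.4,8,0],[0,0,0]],
    [5,[3.6,12,0],[0,0,0]],
    [5,[4.8,16,0],[0,0,0]],
    [5,[5.8,18,0],[0,0,0]],
  ],
)

```text
clock: 12.75
ee_pos: [0.5986, 0.3432, 0.158]
tcp_rot: [0.665, 0.747, 0.002, -0.002]
force: [0.3, 1.3, -0.3]
width: 0.0502
finger_force: 0.0
```

```bash
python3 - <<'E'
from h import *
plan(.6006,.336,.1,.1126)
s=snap('top','top1.png')
print(np.round(proj(s,(.5224,.074,.03)),0))
E
```

```text
shift [ 0.2  -0.72 -5.8 ] rz -0.004 w 0.0502 F 0.0 [ 0.3  1.3 -0.3] t 12.75
[316. 168.]
```

Request:
carry_out(
  steps=[
    [5,[0.2,-0.3,-3],[0,0,0]],
    [5,[0.2,-0.3,-5.5],[0,0,0]],
    [5,[0.2,-0.3,-5.5],[0,0,0]],
    [5,[0.2,-0.3,-5.5],[0,0,0]],
    [5,[0.2,-0.3,-5.5],[0,0,0]],
  ],
)

```text
clock: 13.22
ee_pos: [0.6026, 0.3326, 0.1044]
tcp_rot: [0.667, 0.745, 0.001, 0.0]
force: [-0.1, 1.0, 0.8]
width: 0.05
finger_force: 0.0
```

```bash
python3 - <<'E'
from h import *
s=snap('wrist','w9.png');g=cv2.cvtColor(s['pixels'],cv2.COLOR_BGR2GRAY)
x=sil(s,g,(.6006,.3359),58);plan(*x,.008,.1126)
E
```

```text
blob 1729 [291. 177.] [334. 229.]
tube [0.6009 0.3356] area 1823.5 2032.0317640337162
shift [-0.21  0.25 -9.71] rz 0.003 w 0.0497 F 0.0 [1.1 0.1 0.8] t 13.27
```

Request:
carry_out(
  steps=[
    [5,[-0.2,0.3,-3],[0,0,0]],
    [5,[-0.2,0.3,-6],[0,0,0]],
    [5,[-0.2,0.3,-9],[0,0,0]],
    [5,[-0.2,0.3,-9.4],[0,0,0]],
    [5,[-0.2,0.3,-9.4],[0,0,0]],
  ],
)

```text
clock: 13.68
ee_pos: [0.5993, 0.3352, 0.0089]
tcp_rot: [0.667, 0.745, -0.001, -0.0]
force: [0.0, 0.0, 0.3]
width: 0.0499
finger_force: 0.0
```

Request:
carry_out(
  steps=[
    [2.4,[0,0,0],[0,0,0]],
    [2.4,[0,0,0],[0,0,0]],
    [2.4,[0,0,0],[0,0,0]],
    [2.4,[0,0,0],[0,0,0]],
    [2.4,[0,0,0],[0,0,0]],
  ],
)

```text
clock: 14.1
ee_pos: [0.602, 0.3366, 0.0123]
tcp_rot: [0.667, 0.745, 0.002, 0.001]
force: [-0.4, -0.0, 7.6]
width: 0.0274
finger_force: 39.6
```

Request:
carry_out(
  steps=[
    [2.4,[0,0,3],[0,0,0]],
    [2.4,[0,0,7],[0,0,0]],
    [2.4,[0,0,11],[0,0,0]],
    [2.4,[-2,-3,11],[0,0,0]],
    [2.4,[-4,-5,11],[0,0,0]],
  ],
)

```text
clock: 14.52
ee_pos: [0.5633, 0.2859, 0.1238]
tcp_rot: [0.667, 0.745, 0.005, 0.002]
force: [0.5, -1.9, -2.2]
width: 0.0274
finger_force: 39.8
```

```bash
python3 - <<'E'
from h import *
p=W((.5145,.1435,.1126),(0,.07,0));plan(p[0],p[1],.12,.1126)
E
```

```text
shift [-5.66 -7.29 -0.38] rz 0.003 w 0.0274 F 39.78500752709806 [ 0.5 -1.9 -2.2] t 14.52
```

Request:
carry_out(
  steps=[
    [2.4,[-2.5,-3,0],[0,0,0]],
    [2.4,[-5,-6,0],[0,0,0]],
    [2.4,[-5.6,-6.9,0],[0,0,0]],
    [2.4,[-5.6,-6.9,-1],[0,0,0]],
    [2.4,[-5.6,-6.9,-2],[0,0,0]],
  ],
)

```text
clock: 14.93
ee_pos: [0.5052, 0.2168, 0.1004]
tcp_rot: [0.668, 0.745, 0.002, 0.001]
force: [0.2, 1.4, -1.0]
width: 0.0273
finger_force: 39.8
```

Request:
carry_out(
  steps=[
    [2.4,[0,0,0],[0,0,0]],
    [2.4,[0,0,0],[0,0,0]],
    [2.4,[0,0,0],[0,0,0]],
  ],
)

```text
clock: 15.18
ee_pos: [0.5046, 0.2179, 0.0991]
tcp_rot: [0.667, 0.745, 0.001, -0.0]
force: [-0.2, -0.5, -0.5]
width: 0.0274
finger_force: 39.8
```

```bash
python3 - <<'E'
from h import *
plan(.5062,.2148,.085,.1126)
s=snap('wrist');im=s['pixels'];g=cv2.cvtColor(im,cv2.COLOR_BGR2GRAY).astype(int)
# collar silhouette in hand as before
for v in(250,315,322):print(v,(np.where(np.abs(np.diff(g[v,270:362]))>8)[0]+270).tolist())
for u in(300,310,330):print(u,(np.where(np.abs(np.diff(g[225:340,u]))>12)[0]+225).tolist())
E
```

```text
shift [ 0.16 -0.31 -1.41] rz 0.001 w 0.0274 F 39.799666525796056 [-0.2 -0.5 -0.5] t 15.18
250 [286, 287, 342, 343]
315 [282, 283, 288, 289, 341, 347]
322 [281, 282, 283]
300 [235]
310 [231, 266]
330 [235, 236]
```

Request:
carry_out(
  steps=[
    [2.4,[0.15,-0.36,-0.5],[0,0,0]],
    [2.4,[0.15,-0.36,-1],[0,0,0]],
    [2.4,[0.15,-0.36,-1.6],[0,0,0]],
    [2.4,[0.15,-0.36,-1.6],[0,0,0]],
    [2.4,[0.15,-0.36,-1.6],[0,0,0]],
  ],
)

```text
clock: 15.65
ee_pos: [0.5052, 0.2129, 0.0827]
tcp_rot: [0.667, 0.745, -0.0, -0.0]
force: [0.4, 0.5, -0.4]
width: 0.0271
finger_force: 39.8
```

Request:
carry_out(
  steps=[
    [2.4,[0,0,-0.6],[0,0,0]],
    [2.4,[0,0,-1.2],[0,0,0]],
    [2.4,[0,0,-1.2],[0,0,0]],
  ],
)

```text
clock: 15.9
ee_pos: [0.505, 0.213, 0.0702]
tcp_rot: [0.667, 0.745, -0.0, -0.0]
force: [0.2, 0.1, -0.7]
width: 0.0273
finger_force: 39.8
```

Request:
carry_out(
  steps=[
    [2.4,[0.1,0.08,-0.8],[0,0,0]],
    [2.4,[0.1,0.08,-1.6],[0,0,0]],
    [2.4,[0.1,0.08,-2.4],[0,0,0]],
    [2.4,[0.1,0.08,-3.2],[0,0,0]],
    [2.4,[0.1,0.08,-3.4],[0,0,0]],
  ],
)

```text
clock: 16.32
ee_pos: [0.5055, 0.2134, 0.0356]
tcp_rot: [0.667, 0.745, -0.001, -0.0]
force: [0.5, 0.2, -0.2]
width: 0.0275
finger_force: 39.8
```

Request:
carry_out(
  steps=[
    [2.4,[0,0,-0.3],[0,0,0]],
    [2.4,[0,0,-0.5],[0,0,0]],
    [2.4,[0,0,-0.6],[0,0,0]],
  ],
)

```text
clock: 16.57
ee_pos: [0.5063, 0.2137, 0.032]
tcp_rot: [0.667, 0.745, -0.0, 0.0]
force: [-3.0, -1.5, 15.9]
width: 0.027
finger_force: 41.2
```

Request:
carry_out(
  steps=[
    [2.4,[0,0,0.25],[0,0,0]],
    [5,[0,0,0.25],[0,0,0]],
    [5,[0,0,0.25],[0,0,0]],
    [5,[0,0,0.25],[0,0,0]],
    [5,[0,0,0.25],[0,0,0]],
  ],
)

```text
clock: 16.98
ee_pos: [0.5065, 0.2139, 0.0338]
tcp_rot: [0.667, 0.745, 0.0, 0.0]
force: [0.4, -0.2, -0.0]
width: 0.0501
finger_force: 0.0
```

Request:
carry_out(
  steps=[
    [5,[0,0,4],[0,0,0]],
    [5,[0,0,8],[0,0,0]],
    [5,[0,0,12],[0,0,0]],
    [5,[-1,-3,14],[0,0,0]],
    [5,[-2,-7,14],[0,0,0]],
  ],
)

```text
clock: 17.4
ee_pos: [0.49, 0.1485, 0.1782]
tcp_rot: [0.665, 0.747, 0.006, 0.002]
force: [0.5, -1.4, -1.3]
width: 0.0502
finger_force: 0.0
```

Request:
carry_out(
  steps=[
    [5.5,[-1.2,-4,0],[0,0,-0.07]],
    [5.5,[-2.4,-8,0],[0,0,-0.14]],
    [5.5,[-3.6,-12,0],[0,0,-0.21]],
    [5.5,[-4.8,-16,0],[0,0,-0.28]],
    [5.5,[-6,-20,0],[0,0,-0.33]],
  ],
)

```text
clock: 17.82
ee_pos: [0.4258, -0.0573, 0.174]
tcp_rot: [0.781, 0.624, 0.0, 0.0]
force: [0.7, -0.4, 0.7]
width: 0.055
finger_force: 0.0
```

Request:
carry_out(
  steps=[
    [5.5,[0,-4,0],[0,0,0]],
    [5.5,[0,-5.5,0],[0,0,0]],
    [5.5,[0,-5.5,0],[0,0,0]],
    [5.5,[0,-5.5,0],[0,0,0]],
  ],
)

```text
clock: 18.15
ee_pos: [0.4265, -0.1113, 0.1738]
tcp_rot: [0.781, 0.624, 0.0, 0.0]
force: [0.4, -0.0, -0.2]
width: 0.0548
finger_force: 0.0
```

```bash
python3 - <<'E'
from h import *
import pickle
s=snap('wrist','w10.png');pickle.dump(s,open('w10.pkl','wb'))
plan(.422,-.11,.15,-.22);print(sense()['ee_pos'])
E
```

```text
shift [-0.46 -0.01 -2.38] rz -0.0 w 0.0548 F 0.0 [-0.5  0.2  0.6] t 18.2
[ 0.42663302 -0.10993352  0.17377139]
```

View pics/w10.png

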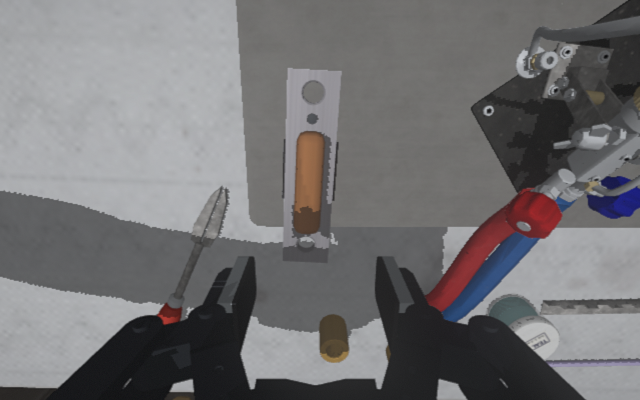

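The wrist view shows the plate, corners (287,69), (341,71), (283,260), (328,262), its far hole at (313,92), and the handle running (310,131)–(304,234). The torch hoses are well to the right.

```bash
python3 - <<'E'
from h import *
import pickle
s=pickle.load(open('w10.pkl','rb'))
M=[(-.022,.088,.016),(.022,.088,.016),(-.022,-.088,.016),(.022,-.088,.016),(0,.07,.016)]
P=[(287.5,69),(341,71),(283,260.5),(328,262.5),(313,92)]
b=fit(s,M,P,(.422,-.11,-.22))
im=s['pixels'];hsv=cv2.cvtColor(im,cv2.COLOR_BGR2HSV);m=cv2.inRange(hsv,(5,90,50),(22,255,255));m[:,:280]=0;m[:,345:]=0;m[240:]=0
y,x=np.where(m>0);r=cv2.minAreaRect(np.c_[x,y].astype(np.float32));print(r)
e=[at(s,*k,.058)[:2] for k in cv2.boxPoints(r)];print(np.round(e,4).tolist(),np.mean(e,0))
plan(b[0],b[1],.03,b[2])
E
```

```text
fit [ 0.4229 -0.1057 -0.2707] res [-0.3 -0.6  0.   0.3  0.2 -0.3 -0.  -0.3  0.1  0.9]
((308.2099914550781, 182.01104736328125), (26.805004119873047, 100.70272827148438), 3.012787342071533)
[[0.4013, -0.1391], [0.4247, -0.0609], [0.4439, -0.0663], [0.4223, -0.1452]] [ 0.42304384 -0.10287189]
shift [ -0.38   0.43 -14.38] rz -0.051 w 0.0548 F 0.0 [-0.5  0.2  0.6] t 18.2
```

Request:
carry_out(
  steps=[
    [5.5,[-0.4,0.5,-3],[0,0,-0.05]],
    [5.5,[-0.4,0.5,-6],[0,0,-0.05]],
    [5.5,[-0.4,0.5,-9],[0,0,-0.05]],
    [5.5,[-0.4,0.5,-9],[0,0,-0.05]],
    [5.5,[-0.4,0.5,-9],[0,0,-0.05]],
  ],
)

```text
clock: 18.62
ee_pos: [0.4217, -0.1038, 0.0831]
tcp_rot: [0.795, 0.607, -0.001, -0.002]
force: [0.2, -0.3, 0.2]
width: 0.0553
finger_force: 0.0
```

```bash
python3 - <<'E'
from h import *
plan(.4229,-.1047,.028,-.2707)
E
```

```text
shift [ 0.12 -0.09 -5.51] rz -0.004 w 0.0553 F 0.0 [ 0.2 -0.3  0.2] t 18.62
```

Request:
carry_out(
  steps=[
    [5.5,[0.1,-0.05,-2],[0,0,0]],
    [5.5,[0.1,-0.05,-4],[0,0,0]],
    [5.5,[0.1,-0.05,-5.4],[0,0,0]],
    [5.5,[0.1,-0.05,-5.4],[0,0,0]],
    [1.5,[0.1,-0.05,-5.4],[0,0,0]],
  ],
  newtons=90,
)

```text
clock: 19.03
ee_pos: [0.4284, -0.107, 0.0343]
tcp_rot: [0.795, 0.606, -0.002, -0.001]
force: [0.2, -0.9, 0.5]
width: 0.0443
finger_force: 0.0
```

Request:
carry_out(
  steps=[
    [1.5,[0,0,0],[0,0,0]],
    [1.5,[0,0,0],[0,0,0]],
    [1.5,[0,0,0],[0,0,0]],
    [1.5,[0,0,0],[0,0,0]],
    [1.5,[0,0,0],[0,0,0]],
  ],
)

```text
clock: 19.45
ee_pos: [0.4251, -0.1068, 0.0347]
tcp_rot: [0.796, 0.606, -0.003, -0.003]
force: [-4.7, 1.6, 8.4]
width: 0.021
finger_force: 87.9
```

Request:
carry_out(
  steps=[
    [1.5,[0,0,2],[0,0,0]],
    [1.5,[0,0,5],[0,0,0]],
    [1.5,[0,0,8],[0,0,0]],
    [1.5,[0,0,11],[0,0,0]],
    [1.5,[0,0,13],[0,0,0]],
  ],
)

```text
clock: 19.87
ee_pos: [0.4268, -0.1063, 0.1662]
tcp_rot: [0.796, 0.606, -0.001, -0.003]
force: [0.1, -0.8, -7.0]
width: 0.0205
finger_force: 90.4
```

Request:
carry_out(
  steps=[
    [1.5,[0,3,0],[0,0,0.07]],
    [1.5,[0.5,6.5,0],[0,0,0.14]],
    [1.5,[1.5,10,0],[0,0,0.21]],
    [1.5,[3,13.5,0],[0,0,0.28]],
    [1.5,[4.5,17,0],[0,0,0.35]],
  ],
)

```text
clock: 20.28
ee_pos: [0.4705, 0.065, 0.164]
tcp_rot: [0.677, 0.736, -0.003, -0.003]
force: [2.0, -1.2, -6.3]
width: 0.0205
finger_force: 90.2
```

Request:
carry_out(
  steps=[
    [1.5,[2,4,0],[0,0,0.033]],
    [1.5,[4,7,0],[0,0,0.033]],
    [1.5,[4.3,8,0],[0,0,0.033]],
    [1.5,[4.3,8,0],[0,0,0.033]],
    [1.5,[4.3,8,0],[0,0,0.033]],
  ],
)

```text
clock: 20.7
ee_pos: [0.5133, 0.1441, 0.1633]
tcp_rot: [0.665, 0.747, -0.003, -0.003]
force: [0.2, -1.2, -6.6]
width: 0.0202
finger_force: 90.4
```

```bash
python3 - <<'E'
from h import *
import pickle
plan(.5145,.145,.13,.1126)
s=snap('wrist','w11.png');pickle.dump(s,open('w11.pkl','wb'))
plan(.5145,.145,.13,.1126);print(sense()['ee_pos'],sense()['tcp_rot'])
E
```

```text
shift [ 0.12  0.09 -3.33] rz -0.003 w 0.0202 F 90.42476177215576 [ 0.2 -1.2 -6.6] t 20.7
shift [ 0.15  0.27 -3.3 ] rz -0.001 w 0.0203 F 90.43005108833313 [-0.8 -0.7 -6. ] t 20.75
[0.51304963 0.14227298 0.16301526] [ 0.66570919  0.74619345 -0.00416831 -0.00303828]
```

View pics/w11.png

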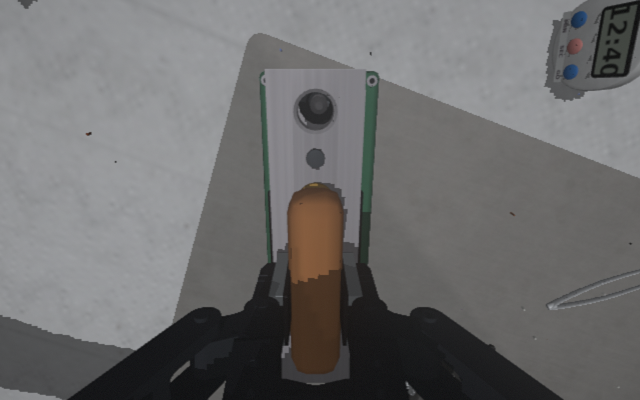

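The far pillar is visible through the plate's far hole at (316,108). The plate's far corners are at (264,69) and (366,69).

```bash
python3 - <<'E'
from h import *
import pickle
s=pickle.load(open('w11.pkl','rb'));im=s['pixels'];g=cv2.cvtColor(im,cv2.COLOR_BGR2GRAY).astype(int)
for v in(90,130,180,230):print(v,(np.where(np.abs(np.diff(im[v,255:380,2].astype(int)))>18)[0]+255).tolist())
for u in(285,345):print(u,(np.where(np.abs(np.diff(g[50:90,u]))>12)[0]+50).tolist())
print((np.where(np.abs(np.diff(g[80:140,306]))>12)[0]+80).tolist(),(np.where(np.abs(np.diff(g[105,285:345]))>12)[0]+285).tolist())
print('pillar+y top',proj(s,W((.5145,.1435,.1126),(0,.07,.078))),'screw', [proj(s,W((.5145,.1435,.1126),(x,.087,.018))) for x in(-.042,.042)])
E
```

```text
90 [259, 264, 265, 322, 365, 377, 378]
130 [261, 266, 267, 363, 375]
180 [263, 268, 269, 360, 361, 371, 372]
230 [265, 270, 271, 286, 287, 343, 344, 358, 359, 369, 370]
285 [68]
345 [64, 68]
[90, 93, 94, 119, 120, 121, 124, 127, 128] [293, 297, 298, 328, 331, 332, 335, 336]
pillar+y top (np.float64(318.24395373266395), np.float64(105.01652543115921)) screw [(np.float64(265.23839923689997), np.float64(77.75871593402381)), (np.float64(371.81353125592244), np.float64(78.18042878457413))]
```

```bash
python3 - <<'E'
from h import *
import pickle
s=pickle.load(open('w11.pkl','rb'))
L=[(264.9,90.5),(266.8,130.5),(268.8,180.5),(271,230.5)];R=[(365.3,90.5),(363.3,130.5),(361,180.5),(358.8,230.5)];T=[(285,69),(345,69)]
def f(b):
    o=[]
    for S,ax,val in((L,0,-.022),(R,0,.022),(T,1,.088)):
        for p in S:
            w=at(s,*p,b[3])[:2]-b[:2];c,n=np.cos(b[2]),np.sin(b[2]);q=(c*w[0]+n*w[1],-n*w[0]+c*w[1]);o.append((q[ax]-val)*1e3)
    return o
r=least_squares(f,[.513,.144,.11,.148],x_scale=[.01,.01,.05,.01]);b=r.x;print(b.round(4),np.round(f(b),2))
print('hole proj',proj(s,W(b,(0,.07,b[3]))))
for dz in(.003,):
    r=least_squares(lambda k:f([*k,b[3]+dz]),b[:3],x_scale=[.01,.01,.05]);print(r.x.round(4))
E
```

```text
[0.5131 0.1445 0.1148 0.1473] [-0.03  0.05 -0.02 -0.    0.04 -0.03 -0.03  0.02 -0.02  0.02]
hole proj (np.float64(314.99063216480187), np.float64(111.99258530129103))
[0.5132 0.1444 0.1149]
```

Request:
carry_out(
  steps=[
    [1.5,[0.15,0.05,-1.5],[0,0,0]],
    [1.5,[0.15,0.05,-3],[0,0,0]],
    [1.5,[0.15,0.05,-4],[0,0,0]],
    [1.5,[0.15,0.05,-4],[0,0,0]],
    [1.5,[0.15,0.05,-4],[0,0,0]],
  ],
)

```text
clock: 21.17
ee_pos: [0.5153, 0.1422, 0.1227]
tcp_rot: [0.666, 0.746, -0.004, -0.003]
force: [0.3, 0.0, -5.2]
width: 0.0203
finger_force: 90.2
```

Request:
carry_out(
  steps=[
    [1.5,[0,0,0],[0,0,0]],
    [1.5,[0,0,0],[0,0,0]],
    [1.5,[0,0,0],[0,0,0]],
  ],
)

```text
clock: 21.42
ee_pos: [0.5166, 0.1434, 0.1236]
tcp_rot: [0.666, 0.746, -0.002, -0.002]
force: [0.1, 0.4, -6.5]
width: 0.0206
finger_force: 90.2
```

```bash
python3 - <<'E'
from h import *
plan(.5147,.1431,.08,.1126);print(sense()['tcp_rot'].round(4))
s=snap('wrist');im=s['pixels'];g=cv2.cvtColor(im,cv2.COLOR_BGR2GRAY).astype(int)
E=lambda a,o,t=14:(np.where(np.abs(np.diff(a.astype(int)))>t)[0]+o).tolist()
for v in(90,130,180,230):print(v,E(im[v,245:385,2],245))
for u in(285,345):print(u,E(g[50:90,u],50,10))
B=(.5145,.1435,.1126)
print('pillar',proj(s,W(B,(0,.07,.078))),'hole now assume 314.99,111.99')
# where would plate hole (in-camera fixed) lie in world at z plate top
w=at(s,314.99,111.99,sense()['ee_pos'][2]-.0157);print('hole world',w,'pillar',W(B,(0,.07,0)))
cv2.imwrite('pics/w12.png',im)
E
```

```text
shift [-0.19 -0.03 -4.36] rz -0.0 w 0.0206 F 90.16695141792297 [ 0.1  0.4 -6.5] t 21.42
[ 0.6661  0.7459 -0.0023 -0.0019]
90 [258, 259, 305, 366, 367, 381, 382]
130 [246, 247, 259, 260, 261, 364, 365, 378, 379]
180 [249, 250, 262, 263, 267, 269, 362, 363, 375, 376]
230 [252, 253, 264, 265, 268, 269, 270, 271, 272, 286, 287, 343, 344, 357, 358, 359, 372, 373]
285 [66, 67, 68, 69]
345 [60, 66, 68, 69]
pillar (np.float64(311.3515929182267), np.float64(107.52607835740656)) hole now assume 314.99,111.99
hole world [0.50872529 0.21338022 0.1077738 ] pillar [np.float64(0.5066346451089149), np.float64(0.21305671205884652), 0]
```

Request:
carry_out(
  steps=[
    [1.5,[-0.2,-0.03,-0.3],[0,0,0]],
    [1.5,[-0.2,-0.03,-0.6],[0,0,0]],
    [1.5,[-0.2,-0.03,-0.8],[0,0,0]],
    [1.5,[-0.2,-0.03,-0.8],[0,0,0]],
    [1.5,[-0.2,-0.03,-0.8],[0,0,0]],
  ],
)

```text
clock: 21.88
ee_pos: [0.5141, 0.143, 0.1146]
tcp_rot: [0.666, 0.746, -0.003, -0.002]
force: [1.8, 0.0, -6.0]
width: 0.0205
finger_force: 90.4
```

Request:
carry_out(
  steps=[
    [1.5,[0,0,-0.6],[0,0,0]],
    [1.5,[0,0,-1.2],[0,0,0]],
    [1.5,[0,0,-1.6],[0,0,0]],
    [1.5,[0,0,-1.6],[0,0,0]],
  ],
)

```text
clock: 22.22
ee_pos: [0.5134, 0.1427, 0.0976]
tcp_rot: [0.666, 0.746, -0.004, -0.003]
force: [0.6, -0.2, -5.3]
width: 0.0205
finger_force: 90.4
```

Request:
carry_out(
  steps=[
    [1.5,[0.1,0.03,-0.5],[0,0,0]],
    [1.5,[0.1,0.03,-1],[0,0,0]],
    [1.5,[0.1,0.03,-1.3],[0,0,0]],
    [1.5,[0.1,0.03,-1.4],[0,0,0]],
  ],
)

```text
clock: 22.55
ee_pos: [0.5148, 0.1432, 0.0841]
tcp_rot: [0.666, 0.746, -0.003, -0.002]
force: [-0.5, -0.1, -6.6]
width: 0.0202
finger_force: 90.5
```

Request:
carry_out(
  steps=[
    [1.5,[0,0,-0.15],[0,0,0]],
    [1.5,[0,0,-0.25],[0,0,0]],
    [1.5,[0,0,-0.25],[0,0,0]],
  ],
)

```text
clock: 22.8
ee_pos: [0.5153, 0.1434, 0.0827]
tcp_rot: [0.666, 0.746, -0.003, -0.002]
force: [-1.4, -0.8, -2.8]
width: 0.0206
finger_force: 90.8
```

Contact is beginning.

Request:
carry_out(
  steps=[
    [1.5,[0,0,-0.1],[0,0,0]],
    [1.5,[0,0,-0.2],[0,0,0]],
    [1.5,[0,0,-0.2],[0,0,0]],
  ],
)

```text
clock: 23.05
ee_pos: [0.5154, 0.1434, 0.0826]
tcp_rot: [0.666, 0.746, -0.002, -0.001]
force: [-4.3, -2.0, 15.3]
width: 0.0204
finger_force: 93.5
```

Seated; release and withdraw, then look.

Request:
carry_out(
  steps=[
    [1.5,[0,0,0.15],[0,0,0]],
    [5,[0,0,0.15],[0,0,0]],
    [5,[0,0,0.15],[0,0,0]],
    [5,[0,0,0.15],[0,0,0]],
    [5,[0,0,0.15],[0,0,0]],
  ],
)

```text
clock: 23.47
ee_pos: [0.5155, 0.1435, 0.0819]
tcp_rot: [0.666, 0.746, -0.003, -0.002]
force: [0.9, 0.0, 1.2]
width: 0.0501
finger_force: 0.0
```

Request:
carry_out(
  steps=[
    [5,[0,0,3],[0,0,0]],
    [5,[0,0,7],[0,0,0]],
    [5,[0,0,11],[0,0,0]],
    [5,[-3,0,12],[0,0,0]],
    [5,[-6,0,12],[0,0,0]],
  ],
)

```text
clock: 23.88
ee_pos: [0.4582, 0.1447, 0.205]
tcp_rot: [0.667, 0.745, 0.002, -0.0]
force: [-0.6, 1.3, -0.8]
width: 0.0499
finger_force: 0.0
```

Request:
carry_out(
  steps=[
    [5,[-2,3,0],[0,0,0]],
    [5,[-3,7,0],[0,0,0]],
    [5,[-3,11,0],[0,0,0]],
    [5,[-3,15,0],[0,0,0]],
    [5,[-3,15,0],[0,0,0]],
  ],
)

```text
clock: 24.3
ee_pos: [0.4238, 0.3047, 0.2029]
tcp_rot: [0.662, 0.75, 0.002, -0.005]
force: [0.3, 1.4, -0.4]
width: 0.05
finger_force: 0.0
```

```bash
python3 - <<'E'
from h import *
s=snap('scene');c=s['pixels'];u,v=map(int,proj(s,(.5145,.1435,.05)))
t=snap('top');a,b=map(int,proj(t,(.5145,.1435,.05)))
k=lambda im,u,v:cv2.resize(im[max(v-50,0):v+50,u-65:u+65],(390,300),interpolation=cv2.INTER_CUBIC)
o=np.vstack([np.hstack([k(c,u,v),k(t['pixels'],a,b)]),np.hstack([cv2.resize(c,(390,244)),cv2.resize(t['pixels'],(390,244))])])
cv2.imwrite('pics/fin.png',o);print(sense()['force'],sense()['clock'])
B=(.5145,.1435,.1126)
print([np.round(np.array(proj(s,W(B,(x,y,.064))))-(u-65,v-50),1)*3 for x in(-.022,.022) for y in(-.088,.088)])
E
```

```text
[ 0.52244046 -0.68683362 -0.22811205] 24.4
[array([228.3, 202.8]), array([132.9, 103.2]), array([264.9, 183.9]), array([168.,  87.])]
```

View pics/fin.png

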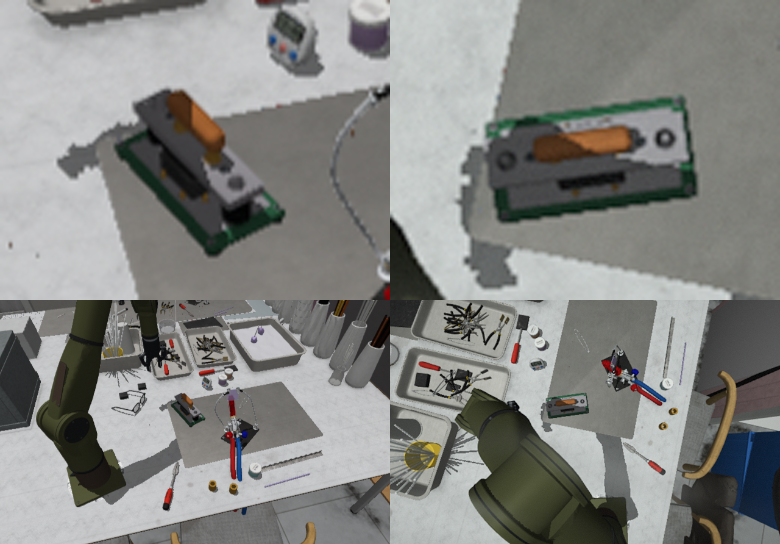

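The plate sits level on the black collars with its corners matching the predicted seated positions at crop (133,103), (228,203) and (265,184). The block lies beneath it, and the brass collars, jar and timer are untouched.

```bash
python3 -c "
from rig import hand_in
print(hand_in())"
```

```text
the job is handed in; nothing more can be done
None
```

The press is set up for thin beads and handed in at about 24 s: the block is in its nest, a black collar stands on each pillar, and the top plate looks level on both in the final pictures; no verdict came back.

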